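Steady a rocking film scanner and change its cassettes

ROBOT

A 7-joint arm with a two-finger parallel gripper is mounted at the origin on the work surface. World frame = base frame: x ahead of the robot, y to its left, z up, the work surface at z = 0. Lengths are in m, angles in rad, forces in N, time in s.
With the tool pointing down it reaches from about 0.425 to 0.875 m from the base axis. Payload 4.7 kg.
Tool frame: the origin (TCP) lies midway between the tips of the shut fingers; the grasp point (between the pads) lies 19 mm behind it (grip_point_offset is the z of the grasp point in the tool frame, in m); z points along the fingers, y is the line along which they close (so a half turn about z gives the same grasp; the last joint's range is limited). The gripper opens to 87 mm and grips with 3 to 60 N. Pads are 19 mm wide; open, the fingers measure 117 mm over their backs; the gripper's body (75 mm by 190 mm) begins 51 mm behind the grasp point.
Start: joints at [1.165, 0.321, -0.07, 1.45, 0.023, 1.371, -0.057], TCP at [0.265, -0.594, 0.223] pointing down, gripper open.
Joint ranges: [-2.86, 2.86], [-0.3, 2.09], [-1.38, 1.24], [0.06, 2.45], [-1.56, 4.7], [0.09, 2.05], [-2.69, 2.69]. Speed limits (rad/s): [2.57, 2.57, 3.14, 3.14, 3.14, 3.14, 3.14].

INTERFACE

Orientations are given as a unit quaternion [x, y, z, w].
In Python, from cell import state, camera, calibration, hand_in, grip_point_offset gives the robot as it stands.
- The arm moves only by the tool servo_tool, never from a script. Its argument "commands" is a list of rows, each an object of numbers: "hand": the opening, from -1 (shut) to 1 (fully open); "x", "y", "z": the shift along the world's x, y, z in units of 0.03 m (1.0 is 0.03 m); "spin": the turn about the world's z in units of 6 degrees (1.0 is 6 degrees). A call has exactly 8 rows; each row shifts and turns the commanded pose from where the row before left it; what a row does not reach is not made up. A row lasts 1/10 s, in which the tool goes at most 50 mm and 8.59 degrees, less where a joint would pass 70% of its speed; a pose out of reach is approached as far as the arm can. A call with a number of a shift or a turn outside -1 to 1 is refused whole. A call with a gripper value outside its range is refused whole. The fingers move at their own pace and stop on an object; "squeeze" is the grip in N (left out, the last holds). Time passes only in rows, so rows that do not move let the fingers close, or fill a call up. It gives the time, the measured TCP pose, the force, the opening and the grip force at its end, in the units of the state.
- state(): the state, without advancing time (a new reading comes with each control period).
- camera(name): name is "scene" or "top" or "wrist"; returns (picture, depth): 420x560x3 uint8, red, green, blue; 420x560 float32, m along the optical axis (not along the pixel's ray), 0 where there is no reading.
- calibration(name): a dict with "camera_matrix" (3x3 intrinsics, pixels), "dist_coeffs" ([k1, k2, p1, p2, k3] as OpenCV has them; the pictures are not rectified), "R" (3x3) and "t" (3): a world point X has camera coordinates R X + t; the wrist camera has in their place "T_tool_cam" (4x4, takes a point from camera to tool coordinates, whose origin is the TCP and whose axes are the flange's). Camera axes: x right, y down, z forward; pixel columns grow to the right and rows downward; lengths in m; the calibration is good to about 2 mm. A picture is of the moment at which its call begins: read the wrist's pose just before it. calibration takes no time and is no camera call.
- hand_in(): hands the job in; it is judged then, once.
The state is a dict: "clock": time; "joints": joint angles; "joint_vel": joint speeds; "joint_efforts": joint torques, N m; "position": TCP position; "eef_rot": TCP orientation; "ft_force": force on the tool from outside, world axes, zero at the start; "ft_torque": the same for the moment, N m; "gripper_width": finger opening in m; "finger_force": force on a finger pad.
Only numpy, scipy, OpenCV 4.12 (cv2) and the standard library are available. Lean on these libraries where they do the work, as an engineer would, in place of code of your own. Each camera call takes 0.05 s, during which the arm holds its last target. There are 200 camera calls.

TASK

The desktop film scanner rocks because its two front feet stand on pads of unequal thickness: screw the hanging front foot down with its knob until both front feet bear and the scanner stands level and firm. Then pull its tray out to the stop, put every spent cassette from the tray into the white tote and every full cassette from the table into a bay of the tray, and push the tray fully home, leaving the scanner still firm on its feet without shoving it about or disturbing the other things on the table.

Things in the scene. Friction and masses are not known exactly. Their poses are not given: they have to be found in the camera images.
- scanner: grey film scanner, housing 260 mm deep (its x) x 290 mm wide (its y), top 135 mm above the table, 12 kg, loose on four feet, heavier at the rear; origin at table level under its centre, x from its front (tray, robot's side) to its rear. Rear feet fixed, front feet adjustable. Firm when the front soles differ in height (scanner frame) as the pads do in thickness, within about 1 mm
- tray (a joint): how far the tray is pulled out towards the robot (m): 0 fully home, 0.12 at the stop; friction about 2 N
- tray_floor (a point): centre of the tray's inner floor, 40 mm above the table, moves with the tray (scanner x -88 mm home, -208 at the stop; scanner's axes). Inside 84 mm (x) x 242 (y), two dividers make three bays 78 wide, centres at y -82, 0, +82 mm; walls and dividers 14 mm high. Front panel 270 mm wide, outer face at x -50 mm, top 72 mm above this point. The housing's opening is 74 mm high
- tray_handle (a point): middle of the tray's steel bar handle: 110 mm long along the scanner's y, 35 mm ahead of the front panel, 98 mm above the table; can be pinched from above across x. It is 85 mm ahead of (-x) and 58 mm above tray_floor
- foot_left: left front foot, rubber disc 32 mm across at scanner x -100, y +180 mm; origin at the centre of its sole when unloaded; the soft rubber yields 1 mm under 25 N. The sole is 13.5 mm above the level of the rear feet's soles at knob angle 0 and goes down 2.228 mm per rad of knob_left
- foot_right: right front foot, rubber disc 32 mm across at scanner x -100, y -180 mm; origin at the centre of its sole when unloaded; the soft rubber yields 1 mm under 25 N. The sole is 13.5 mm above the level of the rear feet's soles at knob angle 0 and goes down 2.228 mm per rad of knob_right
- knob_left (a joint): angle (rad, 0 to 7) of the left front foot's knob: grows as the knob is turned clockwise seen from above, which screws that foot down (14 mm per turn). Friction about 0.15 N m; it stays where it is left
- knob_right (a joint): angle (rad, 0 to 7) of the right front foot's knob: grows as the knob is turned clockwise seen from above, which screws that foot down (14 mm per turn). Friction about 0.15 N m; it stays where it is left
- knob_left_grip (a point): point on the left knob's axis at the height to grip it, 158 mm above the table, scanner x -100, y +180 mm. The knob is a black round fluted wheel 50 mm across, from 138 to 166 mm above the table, higher than the housing beside it; it does not rise or sink as it turns
- knob_right_grip (a point): point on the right knob's axis at the height to grip it, 158 mm above the table, scanner x -100, y -180 mm. The knob is a black round fluted wheel 50 mm across, from 138 to 166 mm above the table, higher than the housing beside it; it does not rise or sink as it turns
- pad_thick: black round rubber pad 80 mm across and 11 mm thick, fixed on the table under one of the front feet (left or right); origin at the centre of its underside. The foot above it touches it, or nearly
- pad_thin: cork square pad 70 x 70 mm and 4 mm thick, fixed on the table under the other front foot, which hangs several mm above it at the start; origin at the centre of its underside
- cassette1: full film cassette, black box 70 mm long (its x) x 44 mm wide (its y) x 54 mm high with a white paper label on top, 250 g, standing on the table beside the scanner; origin at the centre of its underside. May be absent.
- cassette2: full film cassette, black box 70 mm long (its x) x 44 mm wide (its y) x 54 mm high with a white paper label on top, 250 g, standing on the table beside the scanner; origin at the centre of its underside. May be absent.
- cassette3: full film cassette, black box 70 mm long (its x) x 44 mm wide (its y) x 54 mm high with a white paper label on top, 250 g, standing on the table beside the scanner; origin at the centre of its underside. May be absent.
- spent1: spent film cassette, same 70 x 44 mm plan (x, y) but only 40 mm high, dark top with two hub discs and no label, 120 g; starts in a bay of the closed tray, long side along the scanner's x; origin at the centre of its underside. May be absent.
- spent2: spent film cassette, same 70 x 44 mm plan (x, y) but only 40 mm high, dark top with two hub discs and no label, 120 g; starts in a bay of the closed tray, long side along the scanner's x; origin at the centre of its underside. May be absent.
- spent3: spent film cassette, same 70 x 44 mm plan (x, y) but only 40 mm high, dark top with two hub discs and no label, 120 g; starts in a bay of the closed tray, long side along the scanner's x; origin at the centre of its underside. May be absent.
- tote: open white plastic tote, fixed on the table, 160 mm (its x) x 170 mm (its y) x 70 mm high, walls and floor 4 to 5 mm; origin at the centre of its underside
- mug: bystander: white mug 80 mm across, 90 mm high
- loupe: bystander: clear loupe 50 mm across, 50 mm high
- cleaner: bystander: white jar of cleaning pads, 64 mm across, 80 mm high
- slide_box: bystander: cardboard box 110 x 80 x 60 mm
- pen_pot: bystander: dark steel pot 72 mm across, 100 mm high
There are look-alikes about, which are no part of the job. What is shaped like the tote but black is not meant.

How it is judged:
By the outcome, as a careful person would: the job done as asked, in the order asked, and still so for the second after the job is handed in, with the robot touching nothing.
Of spent1, spent2, spent3 only 1 to 2 are there at a start; the rules pass over those that are not, and their reading is None.
Of cassette1, cassette2, cassette3 only 2 to 3 are there at a start; the rules pass over those that are not, and their reading is None.
At some moment in a run one of cassette1, cassette2, cassette3 may be knocked a few centimetres aside while the robot is not near it.
Once in a run the grip may slacken for a moment while it holds something.
It also fails if it takes over 210 s, if anything falls off the work surface, if the arm or the gripper's body presses on something with over 40 N, if the wrist force passes 120 N, or if a joint passes its speed limit or range.

## Working session

There is one attempt and no reset: what is moved stays moved. The work goes in short steps, Python scripts to look and compute and a tool call to move; the robot and the scene stay as the last step left them, time stands still between calls to the robot, and variables do not carry over. Pictures are saved under pics/ and viewed, at most 14 in all, crops included, and the job is handed in when it is done.

Besides the shell and the picture viewer there is one more tool, called after ">>>" as name(argument=value, ...) on one line, values as JSON. servo_tool: Moves the arm, as the interface text tells. Its arguments: {"type":"object","properties":{"commands":{"type":"array"},"squeeze":{"type":"number"}},"required":["commands"]}

```bash
ls; mkdir -p pics; cat > h.py <<'E'
import numpy as np, cv2
from cell import state, camera, calibration, hand_in, grip_point_offset
from scipy.spatial.transform import Rotation as Rn
def cam(name):
    s=state(); im,d=camera(name); c=calibration(name)
    K=np.array(c["camera_matrix"]);D=np.array(c["dist_coeffs"])
    if name=="wrist":
        T=np.eye(4);T[:3,:3]=Rn.from_quat(s["eef_rot"]).as_matrix();T[:3,3]=s["position"]
        M=T@np.array(c["T_tool_cam"])
    else:
        R=np.array(c["R"]);t=np.array(c["t"]).ravel();M=np.eye(4);M[:3,:3]=R.T;M[:3,3]=-R.T@t
    return im,d,K,D,M
def cloud(v):
    im,d,K,D,M=v
    h,w=d.shape;u=np.stack(np.meshgrid(np.arange(w),np.arange(h)),-1).reshape(-1,1,2).astype(float)
    n=cv2.undistortPoints(u,K,D).reshape(h,w,2)
    P=np.dstack([n*d[...,None],d])
    W=P@M[:3,:3].T+M[:3,3]; W[d==0]=np.nan
    return W
def plane(v,uv,z):
    im,d,K,D,M=v
    n=cv2.undistortPoints(np.array(uv,float).reshape(-1,1,2),K,D).reshape(-1,2)
    r=np.c_[n,np.ones(len(n))]@M[:3,:3].T
    return M[:3,3]+r*((z-M[2,3])/r[:,2])[:,None]
def save(im,n): cv2.imwrite("pics/"+n,im[...,::-1])
E
python3 - <<'E'
from h import *
s=state();print({k:np.round(v,3) for k,v in s.items()},grip_point_offset)
for n in("top","scene"):
    v=cam(n);save(v[0],n+"0.png");np.save(n+"0.npy",cloud(v));np.save(n+"im0.npy",v[0]);print(n,v[4].round(3).tolist())
E
```

```text
pics
{'clock': np.float64(0.0), 'joints': array([ 1.165,  0.322, -0.07 ,  1.452,  0.023,  1.371, -0.057]), 'joint_vel': array([-0.001, -0.   , -0.001, -0.001,  0.001, -0.001, -0.   ]), 'joint_efforts': array([ 1.0000e-03, -4.9129e+01, -4.0300e-01, -3.1253e+01, -6.4000e-02,
        4.4000e-02,  0.0000e+00]), 'position': array([ 0.265, -0.593,  0.221]), 'eef_rot': array([ 0.978,  0.208, -0.   , -0.001]), 'ft_force': array([ 0.501, -0.543, -0.57 ]), 'ft_torque': array([-0.039, -0.029, -0.024]), 'finger_force': np.float64(0.0), 'gripper_width': np.float64(0.087)} -0.0187
top [[-0.006, -0.985, 0.174, 0.318], [-1.0, 0.006, 0.002, -0.029], [-0.003, -0.174, -0.985, 1.473], [0.0, 0.0, 0.0, 1.0]]
scene [[-0.518, 0.701, -0.49, 1.157], [0.855, 0.43, -0.289, 0.365], [0.009, -0.569, -0.822, 1.143], [0.0, 0.0, 0.0, 1.0]]
```

View pics/top0.png

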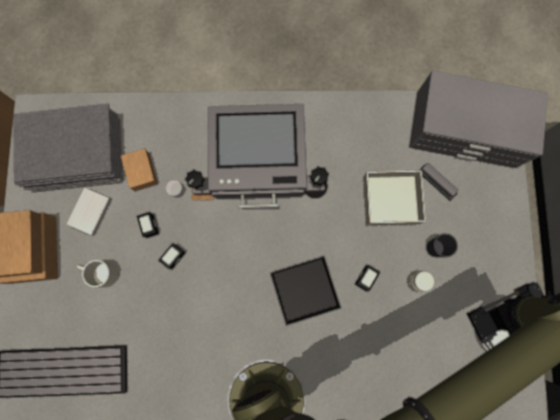

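View pics/scene0.png

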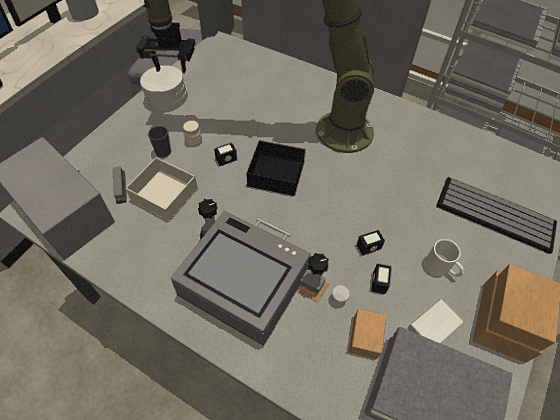

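The top view has the scanner at (257,150), with the cork pad under the left knob at (195,180), so the left foot is the one hanging. Three labelled cassettes stand at (147,224), (171,256) and (367,278). The white tote is at (395,198), and the black look-alike is at (305,290).

```bash
python3 - <<'E'
from h import *
W=np.load("top0.npy");im=np.load("topim0.npy").astype(int)
S=np.load("scene0.npy")
z=W[...,2]
print("table z",np.nanmedian(z[300:330,150:250]))
# knobs: heights near .166
for n,(u,v) in dict(L=(195,180),R=(318,176)).items():
    a=W[v-14:v+15,u-14:v and u+15].reshape(-1,3);m=(a[:,2]>.15)&(a[:,2]<.18);a=a[m];print("knob",n,len(a),a.mean(0).round(4),(a.min(0)+a.max(0))[:2]/2,np.ptp(a,axis=0).round(3))
a=W[100:200,200:312].reshape(-1,3);m=(a[:,2]>.12)&(a[:,2]<.148);a=a[m]
A=np.c_[a[:,:2],np.ones(len(a))];
for i in range(5):
    p=np.linalg.lstsq(A,a[:,2],rcond=None)[0];r=a[:,2]-A@p;k=abs(r)<2*r.std()+1e-4;A,a=A[k],a[k]
print("plane",p,r.std(),len(a))
r=cv2.minAreaRect(a[:,:2].astype(np.float32));print("housing",r)
# labels
for n,(u,v) in dict(a=(147,224),b=(171,256),c=(367,278)).items():
    sub=W[v-20:v+21,u-20:u+21].reshape(-1,3);b=im[v-20:v+21,u-20:u+21].min(-1).reshape(-1)
    m=(sub[:,2]>.035);q=sub[m];r=cv2.minAreaRect(q[:,:2].astype(np.float32));print(n,len(q),np.nanmedian(q[:,2]),r,'lab',np.nanmean(sub[(b>140)&m],0))
sub=W[165:230,360:428].reshape(-1,3);m=(sub[:,2]>.055)&(sub[:,2]<.085);print("tote",cv2.minAreaRect(sub[m][:,:2].astype(np.float32)),np.median(sub[m],0))
sub=W[188:212,235:283].reshape(-1,3);m=(sub[:,2]>.09)&(sub[:,2]<.106);print("handle",sub[m].mean(0),np.ptp(sub[m],axis=0))
E
```

```text
table z -0.0010185184250646184
knob L 242 [0.637  0.2024 0.1608] [0.63916958 0.2027049 ] [0.056 0.051 0.017]
knob R 259 [ 0.6446 -0.1549  0.1611] [ 0.64557486 -0.1555898 ] [0.053 0.052 0.016]
plane [0.01761977 0.00055189 0.11921799] 0.002252998264092805 7328
housing ((0.7422953844070435, 0.0335841104388237), (0.26183760166168213, 0.30465278029441833), 0.8844244480133057)
a 361 0.05186691012370481 ((0.5219154357910156, 0.36599722504615784), (0.06992669403553009, 0.0453326553106308), 18.215421676635742) lab [0.5235     0.36724609 0.05279889]
b 368 0.05240972422550905 ((0.4250435531139374, 0.2868611812591553), (0.046261850744485855, 0.0703253298997879), 50.631134033203125) lab [0.42646663 0.28870695 0.05263151]
c 345 0.05277276428382116 ((0.3574715554714203, -0.30651408433914185), (0.044518548995256424, 0.0690632313489914), 58.2836799621582) lab [ 0.35662497 -0.30671256  0.05364038]
tote ((0.6012583374977112, -0.39654237031936646), (0.16213446855545044, 0.17384842038154602), 1.1685810089111328) [ 0.59851936 -0.40409789  0.06642158]
handle [0.5860359  0.02159537 0.09771968] [0.05091531 0.139275   0.01587354]
```

```bash
python3 -c "
from h import *
print(np.array(calibration('wrist')['T_tool_cam']).round(3).tolist(),np.array(calibration('wrist')['camera_matrix']).round(0).tolist())"
```

```text
[[-0.001, -0.969, -0.245, 0.067], [1.0, -0.0, -0.001, -0.0], [0.0, -0.245, 0.969, -0.163], [0.0, 0.0, 0.0, 1.0]] [[339.0, 0.0, 283.0], [0.0, 339.0, 205.0], [0.0, 0.0, 1.0]]
```

>>> servo_tool(commands=[{"hand": 1, "x": 0.39, "y": 0.8, "z": 0.3, "spin": 0.9}, {"hand": 1, "x": 0.39, "y": 0.8, "z": 0.3, "spin": 0.9}, {"hand": 1, "x": 0.39, "y": 0.8, "z": 0.3, "spin": 0.9}, {"hand": 1, "x": 0.39, "y": 0.8, "z": 0.3, "spin": 0.9}, {"hand": 1, "x": 0.39, "y": 0.8, "z": 0.3, "spin": 0.9}, {"hand": 1, "x": 0.39, "y": 0.8, "z": 0.3, "spin": 0.9}, {"hand": 1, "x": 0.39, "y": 0.8, "z": 0.3, "spin": 0.9}, {"hand": 1, "x": 0.39, "y": 0.8, "z": 0.3, "spin": 0.9}])

```text
clock: 0.9
position: [0.3587, -0.4004, 0.2945]
eef_rot: [0.832, 0.555, -0.0, -0.0]
ft_force: [0.4, 0.3, 0.3]
gripper_width: 0.0872
finger_force: 0.0
```

```bash
python3 -c "
from h import *
s=state();print(s['joints'].round(3),s['position'].round(3),s['eef_rot'].round(3))"
```

```text
[ 1.04   0.067 -0.262  1.609  0.018  1.468  0.383] [ 0.359 -0.4    0.294] [ 0.832  0.555 -0.    -0.   ]
```

>>> servo_tool(commands=[{"hand": 1, "x": 0.39, "y": 0.84, "spin": 0.9}, {"hand": 1, "x": 0.39, "y": 0.84, "spin": 0.9}, {"hand": 1, "x": 0.39, "y": 0.84, "spin": 0.9}, {"hand": 1, "x": 0.39, "y": 0.84, "spin": 0.9}, {"hand": 1, "x": 0.39, "y": 0.84, "spin": 0.9}, {"hand": 1, "x": 0.39, "y": 0.84, "spin": 0.9}, {"hand": 1, "x": 0.39, "y": 0.84, "spin": 0.9}, {"hand": 1, "x": 0.39, "y": 0.84, "spin": 0.9}])

```text
schema error: expected keys hand, x, y, z, spin
```

>>> servo_tool(commands=[{"hand": 1, "x": 0.39, "y": 0.84, "spin": 0.9}, {"hand": 1, "x": 0.39, "y": 0.84, "spin": 0.9}, {"hand": 1, "x": 0.39, "y": 0.84, "spin": 0.9}, {"hand": 1, "x": 0.39, "y": 0.84, "spin": 0.9}, {"hand": 1, "x": 0.39, "y": 0.84, "spin": 0.9}, {"hand": 1, "x": 0.39, "y": 0.84, "spin": 0.9}, {"hand": 1, "x": 0.39, "y": 0.84, "spin": 0.9}, {"hand": 1, "x": 0.39, "y": 0.84, "spin": 0.9}])

```text
schema error: expected keys hand, x, y, z, spin
```

>>> servo_tool(commands=[{"hand": 1, "x": 0.39, "y": 0.84, "spin": 0.9}, {"hand": 1, "x": 0.39, "y": 0.84, "spin": 0.9}, {"hand": 1, "x": 0.39, "y": 0.84, "spin": 0.9}, {"hand": 1, "x": 0.39, "y": 0.84, "spin": 0.9}, {"hand": 1, "x": 0.39, "y": 0.84, "spin": 0.9}, {"hand": 1, "x": 0.39, "y": 0.7, "spin": 0.9}, {"hand": 1, "x": 0.1}, {"hand": 1}])

```text
schema error: expected keys hand, x, y, z, spin
```

```bash
python3 - <<'E'
from h import *
s=state();print(s['joints'].round(3),s['position'].round(4),s['eef_rot'].round(3))
v=cam("wrist");save(v[0],"w1.png");W=cloud(v);np.savez("w1.npz",im=v[0],W=W)
m=(W[...,2]>.155)&(W[...,2]<.175)&(abs(W[...,1]-.2)<.06)&(abs(W[...,0]-.64)<.06);a=W[m]
print(len(a),np.median(a[:,2]));(c,r)=cv2.minEnclosingCircle(a[:,:2].astype(np.float32));print(c,r,a.mean(0))
E
```

```text
[ 1.04   0.067 -0.262  1.609  0.018  1.468  0.383] [ 0.3587 -0.4004  0.2945] [ 0.832  0.555 -0.    -0.   ]
0 nan
(0.0, 0.0) 0.0 [nan nan nan]
  return _methods._mean(a, axis=axis, dtype=dtype,
  ret = ret.dtype.type(ret / rcount)
<stdin>:5: RuntimeWarning: Mean of empty slice.
  ret = um.true_divide(
```

View pics/w1.png

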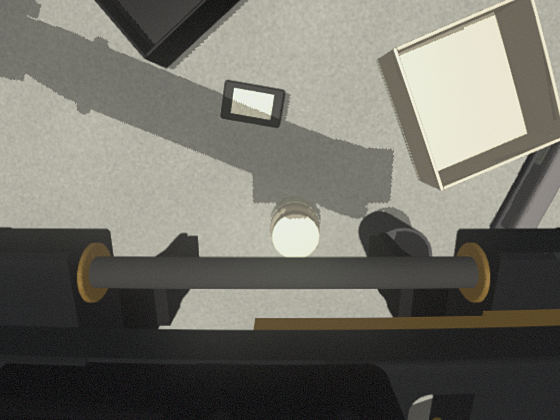

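The moves were refused because every key has to be present. The wrist picture shows the gripper across the lower half (below row 235). The cleaner jar is at (295,235) and a cassette at (252,103).

>>> servo_tool(commands=[{"hand": 1, "x": 0.39, "y": 0.84, "z": 0, "spin": 0.9}, {"hand": 1, "x": 0.39, "y": 0.84, "z": 0, "spin": 0.9}, {"hand": 1, "x": 0.39, "y": 0.84, "z": 0, "spin": 0.9}, {"hand": 1, "x": 0.39, "y": 0.84, "z": 0, "spin": 0.9}, {"hand": 1, "x": 0.39, "y": 0.84, "z": 0, "spin": 0.9}, {"hand": 1, "x": 0.39, "y": 0.84, "z": 0, "spin": 0.9}, {"hand": 1, "x": 0.39, "y": 0.84, "z": 0, "spin": 0.9}, {"hand": 1, "x": 0.39, "y": 0.84, "z": 0, "spin": 0.9}])

```text
clock: 1.75
position: [0.4522, -0.199, 0.2942]
eef_rot: [0.569, 0.822, -0.0, -0.0]
ft_force: [0.0, 0.8, 0.4]
gripper_width: 0.087
finger_force: 0.0
```

>>> servo_tool(commands=[{"hand": 1, "x": 0.2, "y": 0.84, "z": 0, "spin": 0.9}, {"hand": 1, "x": 0.2, "y": 0.84, "z": 0, "spin": 0.9}, {"hand": 1, "x": 0.2, "y": 0.84, "z": 0, "spin": 0.9}, {"hand": 1, "x": 0.2, "y": 0.84, "z": 0, "spin": 0.9}, {"hand": 1, "x": 0.2, "y": 0.84, "z": 0, "spin": 0.9}, {"hand": 1, "x": 0.2, "y": 0.84, "z": 0, "spin": 0.9}, {"hand": 1, "x": 0.2, "y": 0.84, "z": 0, "spin": 0.9}, {"hand": 1, "x": 0.2, "y": 0.84, "z": 0, "spin": 0.9}])

```text
clock: 2.55
position: [0.5, 0.0025, 0.2942]
eef_rot: [0.226, 0.974, -0.0, -0.0]
ft_force: [0.6, -0.3, 0.3]
gripper_width: 0.0869
finger_force: 0.0
```

```bash
python3 - <<'E'
from h import *
s=state();print(s['joints'].round(3),s['position'].round(4),s['eef_rot'].round(3))
E
```

```text
[ 6.290e-01 -2.000e-03 -6.790e-01  1.679e+00 -1.000e-03  1.465e+00
  1.064e+00] [0.5    0.0025 0.2942] [ 0.226  0.974 -0.    -0.   ]
```

```bash
python3 - <<'E'
from h import *
v=cam("wrist");W=cloud(v);np.savez("w2.npz",im=v[0],W=W)
a=cv2.resize(v[0],(420,315));
s=np.load("sceneim0.npy")
L=cv2.resize(s[235:315,270:350],(320,320),interpolation=cv2.INTER_CUBIC);R=cv2.resize(s[185:265,170:250],(320,320),interpolation=cv2.INTER_CUBIC)
o=np.zeros((320,740,3),np.uint8);o=np.zeros((600,760,3),np.uint8);o[:315,:420]=a;o[:280,430:710]=cv2.resize(L,(280,280));o[300:580,430:710]=cv2.resize(R,(280,280))
save(o,"m2.png")
E
```

```text
(no output)
```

View pics/m2.png

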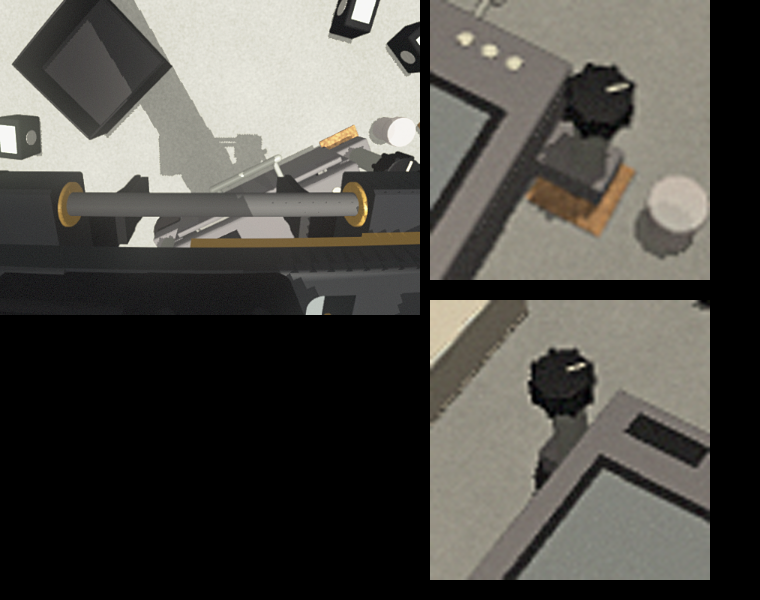

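Each knob carries a white pointer mark, at about (618,88) on the left knob and (575,367) on the right in the mosaic, and both point roughly the same way. I'll measure both from close above.

>>> servo_tool(commands=[{"hand": 1, "x": 0.85, "y": -0.78, "z": 0, "spin": 0}, {"hand": 1, "x": 0.85, "y": -0.78, "z": 0, "spin": 0}, {"hand": 1, "x": 0.85, "y": -0.78, "z": 0, "spin": 0}, {"hand": 1, "x": 0.85, "y": -0.78, "z": 0, "spin": 0}, {"hand": 1, "x": 0.85, "y": -0.78, "z": 0, "spin": 0}, {"hand": 1, "x": 0.85, "y": -0.78, "z": 0, "spin": 0}, {"hand": 1, "x": 0.85, "y": -0.78, "z": 0, "spin": 0}, {"hand": 1, "x": 0.85, "y": -0.78, "z": 0, "spin": 0}])

```text
clock: 3.4
position: [0.7048, -0.1872, 0.2937]
eef_rot: [0.229, 0.974, -0.0, -0.001]
ft_force: [0.3, -0.2, 0.1]
gripper_width: 0.0868
finger_force: 0.0
```

```bash
python3 - <<'E'
from h import *
v=cam("wrist");W=cloud(v);np.savez("wR.npz",im=v[0],W=W,K=v[2],D=v[3],M=v[4]);save(v[0],"wR.png")
E
```

>>> servo_tool(commands=[{"hand": 1, "x": 0, "y": 0.83, "z": 0, "spin": 0.38}, {"hand": 1, "x": 0, "y": 0.83, "z": 0, "spin": 0.38}, {"hand": 1, "x": 0, "y": 0.83, "z": 0, "spin": 0.38}, {"hand": 1, "x": 0, "y": 0.83, "z": 0, "spin": 0.38}, {"hand": 1, "x": 0, "y": 0.83, "z": 0, "spin": 0.38}, {"hand": 1, "x": 0, "y": 0.83, "z": 0, "spin": 0.38}, {"hand": 1, "x": 0, "y": 0.83, "z": 0, "spin": 0.38}, {"hand": 1, "x": 0, "y": 0.83, "z": 0, "spin": 0.38}])

```text
clock: 4.25
position: [0.704, 0.0158, 0.2947]
eef_rot: [0.069, 0.998, -0.0, 0.0]
ft_force: [-0.3, 0.4, -0.2]
gripper_width: 0.0873
finger_force: 0.0
```

>>> servo_tool(commands=[{"hand": 1, "x": 0, "y": 0.83, "z": 0, "spin": 0.38}, {"hand": 1, "x": 0, "y": 0.83, "z": 0, "spin": 0.38}, {"hand": 1, "x": 0, "y": 0.83, "z": 0, "spin": 0.38}, {"hand": 1, "x": 0, "y": 0.83, "z": 0, "spin": 0.38}, {"hand": 1, "x": 0, "y": 0.83, "z": 0, "spin": 0.38}, {"hand": 1, "x": 0, "y": 0.83, "z": 0, "spin": 0.38}, {"hand": 1, "x": 0, "y": 0.83, "z": 0, "spin": 0.38}, {"hand": 1, "x": 0, "y": 0.83, "z": 0, "spin": 0.38}])

```text
clock: 5.05
position: [0.7039, 0.2148, 0.2944]
eef_rot: [-0.09, 0.996, 0.0, -0.0]
ft_force: [0.3, -0.1, 0.6]
gripper_width: 0.0866
finger_force: 0.0
```

```bash
python3 - <<'E'
from h import *
v=cam("wrist");W=cloud(v);np.savez("wL.npz",im=v[0],W=W,K=v[2],D=v[3],M=v[4])
o=np.zeros((300,800,3),np.uint8)
for i,n in enumerate("RL"):
    f=np.load(f"w{n}.npz");im=f["im"].astype(int);W=f["W"];o[:,400*i:400*i+400]=cv2.resize(f["im"],(400,300))
    g=np.array([.645,-.155] if n=="R" else [.637,.2025])
    m=(W[...,2]>.155)&(W[...,2]<.178)&(np.hypot(*(W[...,:2]-g).transpose(2,0,1))<.04)
    a=W[m];ys,xs=np.nonzero(m);(c,r)=cv2.minEnclosingCircle(np.c_[xs,ys].astype(np.float32));vv=(None,None,f["K"],f["D"],f["M"])
    C=plane(vv,[c],.166)[0]
    # white mark
    vm=m&(im.min(-1)>110);yy,xx=np.nonzero(vm);P=plane(vv,np.c_[xx,yy],.166);p=P.mean(0);d=p-C
    print(n,len(a),"px",c,r,"zmed",np.nanmedian(a[:,2]),"C",C.round(4),"mark",len(yy),p.round(4),"dist",np.hypot(*d[:2]).round(4),"ang",np.degrees(np.arctan2(d[1],d[0])),"pca",np.degrees(np.arctan2(*np.linalg.svd(P[:,:2]-p[:2])[2][0][::-1])))
save(o,"wRL.png");s=state();print(s["position"].round(4),s["joints"].round(3))
E
```

```text
R 2958 px (284.9797058105469, 121.5787582397461) 33.95206832885742 zmed 0.16313884133023226 C [ 0.6473 -0.1561  0.166 ] mark 125 [ 0.6375 -0.1489  0.166 ] dist 0.0121 ang 143.7336750040921 pca -7.2893364278673465
L 2937 px (283.2026672363281, 120.5943832397461) 33.80842590332031 zmed 0.16287546829318839 C [0.6394 0.2038 0.166 ] mark 182 [0.6323 0.2128 0.166 ] dist 0.0114 ang 128.0471426192618 pca 11.650169731378714
[0.702  0.2211 0.294 ] [ 0.092  0.597 -0.76   1.049  0.394  1.629  1.209]
```

View pics/wRL.png

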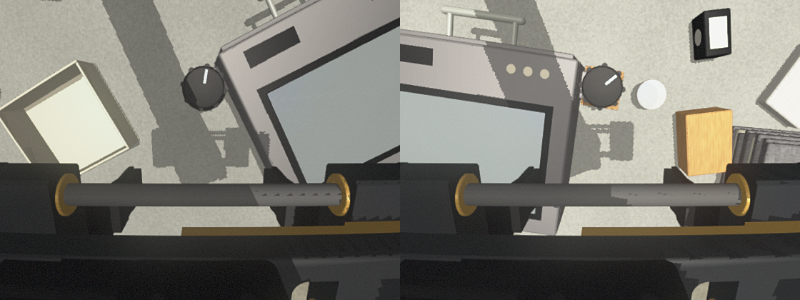

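```bash
cat >> h.py <<'E'
def mark(v,g):
    W=cloud(v);im=v[0].astype(int)
    m=(W[...,2]>.150)&(W[...,2]<.185)&(np.hypot(*(W[...,:2]-g).transpose(2,0,1))<.027)
    b=im.min(-1);ys,xs=np.nonzero(m);t=b[m].max()*.72
    vm=(m&(b>t)).astype(np.uint8);n,l,st,_=cv2.connectedComponentsWithStats(vm);k=1+np.argmax(st[1:,4]);vm=l==k
    yy,xx=np.nonzero(vm);P=plane(v,np.c_[xx,yy],.167);p=P.mean(0)
    (c,r)=cv2.minEnclosingCircle(np.c_[xs,ys].astype(np.float32));C=plane(v,[c],.165)[0]
    u,s,Vt=np.linalg.svd(P[:,:2]-p[:2],full_matrices=False);d=Vt[0]
    if d@(p-C)[:2]<0:d=-d
    print("mark px",len(yy),"len",s/np.sqrt(len(yy))*3.46,"C",C.round(4),"p-C",(p-C).round(4),"ang(C)",np.degrees(np.arctan2(*(p-C)[1::-1])).round(1),"ang(line)",np.degrees(np.arctan2(d[1],d[0])).round(1))
    return xs,ys
E
python3 - <<'E'
from h import *
f=np.load("wR.npz");
# cloud needs depth; rebuild minimal from saved W
import h
W0=f["W"];h.cloud=lambda v:W0
x,y=h.mark((f["im"],None,f["K"],f["D"],f["M"]),np.array([.6465,-.1555]))
a=cv2.resize(f["im"][85:160,245:325],(400,375),interpolation=cv2.INTER_NEAREST)
v=cam("wrist");import importlib
n,dd=v[1],None
h2=importlib.reload(h);h2.mark(v,np.array([.6385,.203]))
b=cv2.resize(v[0][85:160,245:325],(400,375),interpolation=cv2.INTER_NEAREST)
h2.save(np.hstack([a,b]),"marks.png");print(state()["position"].round(4),state()["eef_rot"].round(4))
E
```

```text
mark px 76 len [0.01592812 0.00309668] C [ 0.6462 -0.1554  0.165 ] p-C [-0.0091  0.0067  0.002 ] ang(C) 143.8 ang(line) 144.9
mark px 79 len [0.01609881 0.00324432] C [0.6383 0.2031 0.165 ] p-C [-0.0079  0.0091  0.002 ] ang(C) 131.0 ang(line) 138.0
[0.7021 0.2195 0.2941] [-9.280e-02  9.957e-01  1.900e-03 -7.000e-04]
```

View pics/marks.png

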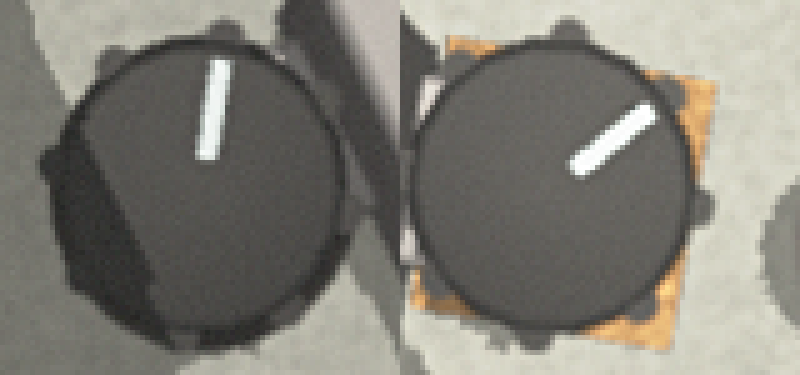

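>>> servo_tool(commands=[{"hand": 1, "x": -0.71, "y": -0.18, "z": 0, "spin": 0}, {"hand": 1, "x": -0.71, "y": -0.18, "z": 0, "spin": 0}, {"hand": 1, "x": -0.71, "y": -0.18, "z": 0, "spin": 0}, {"hand": 1, "x": 0, "y": 0, "z": -0.9, "spin": 0}, {"hand": 1, "x": 0, "y": 0, "z": -0.9, "spin": 0}, {"hand": 1, "x": 0, "y": 0, "z": -0.9, "spin": 0}, {"hand": 1, "x": 0, "y": 0, "z": -0.5, "spin": 0}, {"hand": 1, "x": 0, "y": 0, "z": 0, "spin": 0}])

```text
clock: 5.95
position: [0.6392, 0.1956, 0.1961]
eef_rot: [-0.088, 0.996, -0.001, -0.002]
ft_force: [-0.3, -0.8, 0.6]
gripper_width: 0.0869
finger_force: 0.0
```

```bash
python3 - <<'E'
from h import *
s=state();print(s["position"].round(4),s["joints"].round(3),s["ft_force"].round(1))
E
```

```text
[0.6392 0.1956 0.1961] [ 0.224  0.485 -0.783  1.41   0.34   1.389  1.185] [-0.3 -0.8  0.6]
```

>>> servo_tool(commands=[{"hand": 1, "x": 0, "y": 0.25, "z": -0.6, "spin": 0}, {"hand": 1, "x": 0, "y": 0, "z": -0.6, "spin": 0}, {"hand": 1, "x": 0, "y": 0, "z": -0.5, "spin": 0}, {"hand": 1, "x": 0, "y": 0, "z": 0, "spin": 0}, {"hand": 1, "x": 0, "y": 0, "z": 0, "spin": 0}, {"hand": 1, "x": 0, "y": 0, "z": 0, "spin": 0}, {"hand": 1, "x": 0, "y": 0, "z": 0, "spin": 0}, {"hand": 1, "x": 0, "y": 0, "z": 0, "spin": 0}])

```text
clock: 6.75
position: [0.6406, 0.2042, 0.1484]
eef_rot: [-0.088, 0.996, 0.0, 0.001]
ft_force: [0.9, -0.1, -0.7]
gripper_width: 0.087
finger_force: 0.0
```

```bash
python3 - <<'E'
from h import *
for i in range(2):
    s=state();print(s["position"].round(4),s["eef_rot"].round(4),s["ft_force"].round(1))
    if i==0:
        W=cloud(cam("top"));
        for n,(u,v) in dict(R=(318,176)).items():
            a=W[v-14:v+15,u-14:u+15].reshape(-1,3);a=a[(a[:,2]>.15)&(a[:,2]<.18)];print(n,a.mean(0))
E
```

```text
[0.6406 0.2042 0.1484] [-8.820e-02  9.961e-01  2.000e-04  6.000e-04] [ 0.9 -0.1 -0.7]
R [ 0.64470458 -0.1549314   0.16071108]
[0.6405 0.2042 0.1482] [-8.830e-02  9.961e-01  1.000e-04  5.000e-04] [-1.2 -0.1 -0.5]
```

>>> servo_tool(commands=[{"hand": 1, "x": -0.07, "y": -0.03, "z": -0.1, "spin": 0}, {"hand": 1, "x": 0, "y": 0, "z": 0, "spin": 0}, {"hand": -1, "x": 0, "y": 0, "z": 0, "spin": 0}, {"hand": -1, "x": 0, "y": 0, "z": 0, "spin": 0}, {"hand": -1, "x": 0, "y": 0, "z": 0, "spin": 0}, {"hand": -1, "x": 0, "y": 0, "z": 0, "spin": 0}, {"hand": -1, "x": 0, "y": 0, "z": 0, "spin": 0}, {"hand": -1, "x": 0, "y": 0, "z": 0, "spin": 0}], squeeze=20)

```text
clock: 7.6
position: [0.6382, 0.2025, 0.1446]
eef_rot: [-0.088, 0.996, -0.0, -0.0]
ft_force: [-0.3, -1.2, -0.1]
gripper_width: 0.0495
finger_force: 20.0
```

>>> servo_tool(commands=[{"hand": -1, "x": 0, "y": 0, "z": 0, "spin": 0}, {"hand": -1, "x": 0, "y": 0, "z": 0, "spin": -0.5}, {"hand": -1, "x": 0, "y": 0, "z": 0, "spin": -0.5}, {"hand": -1, "x": 0, "y": 0, "z": 0, "spin": -0.5}, {"hand": -1, "x": 0, "y": 0, "z": 0, "spin": -0.5}, {"hand": -1, "x": 0, "y": 0, "z": 0, "spin": -0.5}, {"hand": -1, "x": 0, "y": 0, "z": 0, "spin": -0.5}, {"hand": -1, "x": 0, "y": 0, "z": 0, "spin": -0.5}])

```text
clock: 8.4
position: [0.6383, 0.2033, 0.1447]
eef_rot: [0.096, 0.995, 0.0, 0.0]
ft_force: [0.1, -1.4, 0.4]
gripper_width: 0.0493
finger_force: 20.0
```

```bash
python3 - <<'E'
from h import *
s=state();print(s["position"].round(4),s["eef_rot"].round(4),s["ft_force"].round(1),s["ft_torque"].round(2),s["joints"].round(2),s["gripper_width"])
E
```

```text
[0.6383 0.2033 0.1447] [9.570e-02 9.954e-01 2.000e-04 2.000e-04] [ 0.1 -1.4  0.4] [ 0.17 -0.2   0.16] [ 0.17  0.5  -0.7   1.48  0.33  1.29  0.81] 0.049266155670063504
```

>>> servo_tool(commands=[{"hand": -1, "x": 0, "y": 0, "z": 0, "spin": -0.8}, {"hand": -1, "x": 0, "y": 0, "z": 0, "spin": -0.8}, {"hand": -1, "x": 0, "y": 0, "z": 0, "spin": -0.8}, {"hand": -1, "x": 0, "y": 0, "z": 0, "spin": -0.8}, {"hand": -1, "x": 0, "y": 0, "z": 0, "spin": -0.8}, {"hand": -1, "x": 0, "y": 0, "z": 0, "spin": -0.8}, {"hand": -1, "x": 0, "y": 0, "z": 0, "spin": -0.8}, {"hand": -1, "x": 0, "y": 0, "z": 0, "spin": -0.8}])

```text
clock: 9.2
position: [0.6391, 0.2043, 0.1448]
eef_rot: [0.418, 0.908, 0.002, 0.001]
ft_force: [2.0, 0.3, -0.2]
gripper_width: 0.0494
finger_force: 20.0
```

>>> servo_tool(commands=[{"hand": -1, "x": 0, "y": 0, "z": 0, "spin": -0.8}, {"hand": -1, "x": 0, "y": 0, "z": 0, "spin": -0.8}, {"hand": -1, "x": 0, "y": 0, "z": 0, "spin": -0.8}, {"hand": -1, "x": 0, "y": 0, "z": 0, "spin": -0.8}, {"hand": -1, "x": 0, "y": 0, "z": 0, "spin": -0.8}, {"hand": -1, "x": 0, "y": 0, "z": 0, "spin": -0.8}, {"hand": -1, "x": 0, "y": 0, "z": 0, "spin": -0.8}, {"hand": -1, "x": 0, "y": 0, "z": 0, "spin": -0.8}])

```text
clock: 10.0
position: [0.6403, 0.2046, 0.1449]
eef_rot: [0.693, 0.721, 0.003, 0.001]
ft_force: [3.7, 0.9, -4.0]
gripper_width: 0.0498
finger_force: 20.0
```

>>> servo_tool(commands=[{"hand": -1, "x": 0, "y": 0, "z": 0, "spin": -0.8}, {"hand": -1, "x": 0, "y": 0, "z": 0, "spin": -0.8}, {"hand": -1, "x": 0, "y": 0, "z": 0, "spin": -0.8}, {"hand": -1, "x": 0, "y": 0, "z": 0, "spin": -0.8}, {"hand": -1, "x": 0, "y": 0, "z": 0, "spin": -0.8}, {"hand": -1, "x": 0, "y": 0, "z": 0, "spin": -0.8}, {"hand": -1, "x": 0, "y": 0, "z": 0, "spin": -0.8}, {"hand": -1, "x": 0, "y": 0, "z": 0, "spin": -0.8}])

```text
clock: 10.8
position: [0.6408, 0.2036, 0.1456]
eef_rot: [0.892, 0.452, 0.003, 0.001]
ft_force: [6.0, 0.2, 0.3]
gripper_width: 0.0493
finger_force: 20.0
```

```bash
python3 - <<'E'
from h import *
s=state();print(s["position"].round(4),s["eef_rot"].round(4),2*np.degrees(np.arctan2(s["eef_rot"][1],s["eef_rot"][0])),s["ft_force"].round(1),s["ft_torque"].round(2),s["joints"].round(2),s["gripper_width"])
E
```

```text
[0.6408 0.2036 0.1456] [8.92e-01 4.52e-01 3.10e-03 8.00e-04] 53.74590923563803 [6.  0.2 0.3] [ 0.08 -1.28  0.16] [-0.08  0.43 -0.35  1.48  0.15  1.25 -1.09] 0.04929719949751133
```

>>> servo_tool(commands=[{"hand": -1, "x": 0, "y": 0, "z": 0, "spin": -0.88}, {"hand": -1, "x": 0, "y": 0, "z": 0, "spin": -0.88}, {"hand": -1, "x": 0, "y": 0, "z": 0, "spin": -0.88}, {"hand": -1, "x": 0, "y": 0, "z": 0, "spin": -0.88}, {"hand": -1, "x": 0, "y": 0, "z": 0, "spin": -0.88}, {"hand": -1, "x": 0, "y": 0, "z": 0, "spin": -0.88}, {"hand": -1, "x": 0, "y": 0, "z": 0, "spin": -0.88}, {"hand": -1, "x": 0, "y": 0, "z": 0, "spin": 0}])

```text
clock: 11.6
position: [0.6417, 0.2031, 0.1463]
eef_rot: [0.989, 0.146, 0.004, -0.0]
ft_force: [6.1, -0.9, 1.0]
gripper_width: 0.0496
finger_force: 20.0
```

>>> servo_tool(commands=[{"hand": -1, "x": 0, "y": 0, "z": 0, "spin": 0}, {"hand": 1, "x": 0, "y": 0, "z": 0, "spin": 0}, {"hand": 1, "x": 0, "y": 0, "z": 0, "spin": 0}, {"hand": 1, "x": 0, "y": 0, "z": 0, "spin": 0}, {"hand": 1, "x": 0, "y": 0, "z": 0, "spin": 0}, {"hand": 1, "x": 0, "y": 0, "z": 0.8, "spin": 0}, {"hand": 1, "x": 0, "y": 0, "z": 0.8, "spin": 0}, {"hand": 1, "x": 0, "y": 0, "z": 0.8, "spin": 0}])

```text
clock: 12.4
position: [0.6377, 0.2033, 0.2171]
eef_rot: [0.989, 0.148, -0.0, 0.0]
ft_force: [0.4, -0.3, 0.4]
gripper_width: 0.0865
finger_force: 0.0
```

```bash
python3 - <<'E'
from h import *
s=state();print(s["position"].round(4),s["eef_rot"].round(4),2*np.degrees(np.arctan2(s["eef_rot"][1],s["eef_rot"][0])),s["ft_force"].round(1),s["ft_torque"].round(2),s["joints"].round(2),s["gripper_width"])
E
```

```text
[0.6377 0.2033 0.2171] [ 9.890e-01  1.478e-01 -5.000e-04  0.000e+00] 16.994576814714716 [ 0.4 -0.3  0.4] [0.03 0.01 0.01] [-0.16  0.38 -0.25  1.4   0.09  1.38 -1.69] 0.08651072506117843
```

>>> servo_tool(commands=[{"hand": 1, "x": 0, "y": 0, "z": 0.8, "spin": 0}, {"hand": 1, "x": -0.7, "y": -0.22, "z": 0.8, "spin": 0}, {"hand": 1, "x": -0.7, "y": -0.22, "z": 0.8, "spin": 0}, {"hand": 1, "x": -0.7, "y": -0.22, "z": 0, "spin": 0}, {"hand": 1, "x": 0, "y": 0, "z": 0, "spin": 0}, {"hand": 1, "x": 0, "y": 0, "z": 0, "spin": 0}, {"hand": 1, "x": 0, "y": 0, "z": 0, "spin": 0}, {"hand": 1, "x": 0, "y": 0, "z": 0, "spin": 0}])

```text
clock: 13.2
position: [0.5754, 0.1835, 0.2876]
eef_rot: [0.989, 0.148, -0.001, 0.0]
ft_force: [1.2, 1.5, -0.4]
gripper_width: 0.0872
finger_force: 0.0
```

```bash
python3 - <<'E'
from h import *
v=cam("wrist");mark(v,np.array([.6385,.203]));v0=v
s=cam("scene");S=cloud(s);S0=np.load("scene0.npy")
# scanner top tilt change via scene & top depth
t=cam("top");W=cloud(t);W0=np.load("top0.npy")
for n,A,B in(("scene",S,S0),("top",W,W0)):
    m=(abs(B[...,2]-.132)<.012)&(abs(B[...,0]-.75)<.11)&(abs(B[...,1]-.03)<.13)
    d=(A-B)[...,2];m&=(abs(d)<.02);X=np.c_[B[m][:,0]-.641,B[m][:,1]-.024,np.ones(m.sum())]
    print(n,m.sum(),"dz slope x,y,at front(mm)",np.linalg.lstsq(X,d[m]*1e3,rcond=None)[0].round(3))
for n,(u,vv) in dict(L=(195,180),R=(318,176)).items():
    a=W[vv-14:vv+15,u-14:u+15].reshape(-1,3);a=a[(a[:,2]>.15)&(a[:,2]<.18)];print(n,len(a),a.mean(0).round(4))
E
```

```text
mark px 72 len [0.01533398 0.00292766] C [0.64   0.2028 0.165 ] p-C [ 0.0128 -0.0047  0.002 ] ang(C) -20.0 ang(line) -24.0
scene 6915 dz slope x,y,at front(mm) [-6.265 -0.147  1.189]
top 5960 dz slope x,y,at front(mm) [-4.437 -0.672  1.015]
L 95 [0.6385 0.1897 0.1617]
R 267 [ 0.6451 -0.1552  0.1618]
```

>>> servo_tool(commands=[{"hand": 1, "x": 0, "y": -0.75, "z": 0, "spin": 0}, {"hand": 1, "x": 0, "y": -0.75, "z": 0, "spin": 0}, {"hand": 1, "x": 0, "y": -0.75, "z": 0, "spin": 0}, {"hand": 1, "x": 0, "y": -0.75, "z": 0, "spin": 0}, {"hand": 1, "x": 0, "y": -0.75, "z": 0, "spin": 0}, {"hand": 1, "x": 0, "y": -0.75, "z": 0, "spin": 0}, {"hand": 1, "x": 0, "y": -0.75, "z": 0, "spin": 0}, {"hand": 1, "x": 0, "y": -0.75, "z": 0, "spin": 0}])

```text
clock: 14.15
position: [0.5752, 0.0025, 0.2884]
eef_rot: [0.989, 0.148, -0.0, -0.0]
ft_force: [0.0, 0.8, 1.2]
gripper_width: 0.087
finger_force: 0.0
```

>>> servo_tool(commands=[{"hand": 1, "x": 0.06, "y": -0.75, "z": 0, "spin": 0}, {"hand": 1, "x": 0.06, "y": -0.75, "z": 0, "spin": 0}, {"hand": 1, "x": 0.06, "y": -0.75, "z": 0, "spin": 0}, {"hand": 1, "x": 0.06, "y": -0.75, "z": 0, "spin": 0}, {"hand": 1, "x": 0, "y": -0.75, "z": 0, "spin": 0}, {"hand": 1, "x": 0, "y": 0, "z": 0, "spin": 0}, {"hand": 1, "x": 0, "y": 0, "z": 0, "spin": 0}, {"hand": 1, "x": 0, "y": 0, "z": 0, "spin": 0}])

```text
clock: 14.95
position: [0.5825, -0.1074, 0.2885]
eef_rot: [0.989, 0.149, 0.0, -0.0]
ft_force: [0.4, 0.5, 0.6]
gripper_width: 0.0874
finger_force: 0.0
```

```bash
python3 - <<'E'
from h import *
print(state()["position"])
v=cam("wrist");mark(v,np.array([.646,-.155]))
E
```

```text
[ 0.58254563 -0.10737005  0.28847408]
mark px 69 len [0.01583108 0.00303255] C [ 0.6473 -0.1541  0.165 ] p-C [-0.0092  0.0055  0.002 ] ang(C) 149.0 ang(line) 144.3
```

>>> servo_tool(commands=[{"hand": 1, "x": 0.19, "y": 0.94, "z": 0, "spin": 0}, {"hand": 1, "x": 0.19, "y": 0.94, "z": 0, "spin": 0}, {"hand": 1, "x": 0.19, "y": 0.94, "z": 0, "spin": 0}, {"hand": 1, "x": 0.19, "y": 0.94, "z": 0, "spin": 0}, {"hand": 1, "x": 0.19, "y": 0.94, "z": 0, "spin": 0}, {"hand": 1, "x": 0.19, "y": 0.94, "z": 0, "spin": 0}, {"hand": 1, "x": 0.19, "y": 0.94, "z": 0, "spin": 0}, {"hand": 1, "x": 0.19, "y": 0.94, "z": 0, "spin": 0}])

```text
clock: 15.8
position: [0.6276, 0.1192, 0.2887]
eef_rot: [0.989, 0.149, 0.0, -0.0]
ft_force: [-0.2, -0.9, 0.4]
gripper_width: 0.0869
finger_force: 0.0
```

>>> servo_tool(commands=[{"hand": 1, "x": 0.19, "y": 0.94, "z": 0, "spin": 0}, {"hand": 1, "x": 0.19, "y": 0.94, "z": 0, "spin": 0}, {"hand": 1, "x": 0, "y": 0.94, "z": 0, "spin": 0}, {"hand": 1, "x": 0, "y": 0, "z": -0.7, "spin": 0}, {"hand": 1, "x": 0, "y": 0, "z": -0.7, "spin": 0}, {"hand": 1, "x": 0, "y": 0, "z": -0.7, "spin": 0}, {"hand": 1, "x": 0, "y": 0, "z": 0, "spin": 0}, {"hand": 1, "x": 0, "y": 0, "z": 0, "spin": 0}])

```text
clock: 16.6
position: [0.6389, 0.2021, 0.2259]
eef_rot: [0.989, 0.148, -0.0, -0.0]
ft_force: [0.6, -0.9, 0.2]
gripper_width: 0.0867
finger_force: 0.0
```

```bash
python3 - <<'E'
from h import *
print(state()["position"])
E
```

```text
[0.63893201 0.20205346 0.22585562]
```

>>> servo_tool(commands=[{"hand": 1, "x": 0.02, "y": 0.03, "z": -0.7, "spin": 0}, {"hand": 1, "x": 0, "y": 0, "z": -0.7, "spin": 0}, {"hand": 1, "x": 0, "y": 0, "z": -0.7, "spin": 0}, {"hand": 1, "x": 0, "y": 0, "z": -0.55, "spin": 0}, {"hand": 1, "x": 0, "y": 0, "z": 0, "spin": 0}, {"hand": 1, "x": 0, "y": 0, "z": 0, "spin": 0}, {"hand": -1, "x": 0, "y": 0, "z": 0, "spin": 0}, {"hand": -1, "x": 0, "y": 0, "z": 0, "spin": 0}])

```text
clock: 17.4
position: [0.6407, 0.2023, 0.1477]
eef_rot: [0.989, 0.148, 0.001, -0.0]
ft_force: [0.6, -0.5, 0.2]
gripper_width: 0.0781
finger_force: 0.0
```

>>> servo_tool(commands=[{"hand": -1, "x": 0, "y": 0, "z": 0, "spin": 0}, {"hand": -1, "x": 0, "y": 0, "z": 0, "spin": 0}, {"hand": -1, "x": 0, "y": 0, "z": 0, "spin": 0}, {"hand": -1, "x": 0, "y": 0, "z": 0, "spin": 0}, {"hand": -1, "x": 0, "y": 0, "z": 0, "spin": -0.5}, {"hand": -1, "x": 0, "y": 0, "z": 0, "spin": -0.6}, {"hand": -1, "x": 0, "y": 0, "z": 0, "spin": -0.6}, {"hand": -1, "x": 0, "y": 0, "z": 0, "spin": -0.5}])

```text
clock: 18.2
position: [0.64, 0.2026, 0.1464]
eef_rot: [0.999, 0.032, 0.0, -0.0]
ft_force: [-0.6, 1.0, 0.8]
gripper_width: 0.0491
finger_force: 20.0
```

>>> servo_tool(commands=[{"hand": -1, "x": 0, "y": 0, "z": 0, "spin": 0}, {"hand": -1, "x": 0, "y": 0, "z": 0, "spin": 0}, {"hand": 1, "x": 0, "y": 0, "z": 0, "spin": 0}, {"hand": 1, "x": 0, "y": 0, "z": 0, "spin": 0}, {"hand": 1, "x": 0, "y": 0, "z": 0, "spin": 0}, {"hand": 1, "x": 0, "y": 0, "z": 0.8, "spin": 0}, {"hand": 1, "x": 0, "y": 0, "z": 0.8, "spin": 0}, {"hand": 1, "x": 0, "y": 0, "z": 0.8, "spin": 0}])

```text
clock: 19.0
position: [0.6397, 0.2016, 0.2185]
eef_rot: [0.999, 0.033, -0.0, 0.0]
ft_force: [-0.4, -0.1, -0.3]
gripper_width: 0.0847
finger_force: 0.0
```

>>> servo_tool(commands=[{"hand": 1, "x": 0, "y": 0, "z": 0.8, "spin": 0}, {"hand": 1, "x": -0.7, "y": 0, "z": 0.8, "spin": 0}, {"hand": 1, "x": -0.7, "y": 0, "z": 0.8, "spin": 0}, {"hand": 1, "x": -0.7, "y": 0, "z": 0, "spin": 0}, {"hand": 1, "x": 0, "y": 0, "z": 0, "spin": 0}, {"hand": 1, "x": 0, "y": 0, "z": 0, "spin": 0}, {"hand": 1, "x": 0, "y": 0, "z": 0, "spin": 0}, {"hand": 1, "x": 0, "y": 0, "z": 0, "spin": 0}])

```text
clock: 19.8
position: [0.5774, 0.2015, 0.2891]
eef_rot: [0.999, 0.033, -0.001, 0.0]
ft_force: [0.9, -1.4, 0.5]
gripper_width: 0.087
finger_force: 0.0
```

```bash
python3 - <<'E'
from h import *
st=state();print(st["position"],st["joints"].round(2))
v=cam("wrist");mark(v,np.array([.6395,.203]))
s=cam("scene");S=cloud(s);S0=np.load("scene0.npy")
t=cam("top");W=cloud(t);W0=np.load("top0.npy")
for n,A,B in(("scene",S,S0),("top",W,W0)):
    m=(abs(B[...,2]-.132)<.012)&(abs(B[...,0]-.75)<.11)&(abs(B[...,1]-.03)<.13)
    d=(A-B)[...,2];m&=(abs(d)<.02);X=np.c_[B[m][:,0]-.641,B[m][:,1]-.024,np.ones(m.sum())]
    print(n,m.sum(),"dz slope x,y,at front(mm)",np.linalg.lstsq(X,d[m]*1e3,rcond=None)[0].round(3))
E
```

```text
[0.57740728 0.20154228 0.28908972] [-0.2   0.23 -0.21  1.44  0.05  1.48 -1.92]
mark px 75 len [0.01601386 0.00299754] C [0.6404 0.2034 0.165 ] p-C [ 0.0112 -0.0079  0.002 ] ang(C) -35.2 ang(line) -37.6
scene 6920 dz slope x,y,at front(mm) [-6.977 -0.345  1.401]
top 6130 dz slope x,y,at front(mm) [-6.25   0.491  1.324]
```

The left pointer is now 182° clockwise of the right one (7.1 mm sole difference), and the front rose 1.3 mm with no roll. Next is the tray handle.

>>> servo_tool(commands=[{"hand": 1, "x": 0, "y": -0.51, "z": 0, "spin": 0.91}, {"hand": 1, "x": 0, "y": -0.51, "z": 0, "spin": 0.91}, {"hand": 1, "x": 0, "y": -0.51, "z": 0, "spin": 0.91}, {"hand": 1, "x": 0, "y": -0.51, "z": 0, "spin": 0.91}, {"hand": 1, "x": 0, "y": -0.51, "z": 0, "spin": 0.91}, {"hand": 1, "x": 0, "y": -0.51, "z": 0, "spin": 0.91}, {"hand": 1, "x": 0, "y": -0.51, "z": 0, "spin": 0.91}, {"hand": 1, "x": 0, "y": -0.51, "z": 0, "spin": 0.91}])

```text
clock: 20.75
position: [0.577, 0.0789, 0.2899]
eef_rot: [0.915, 0.404, -0.0, -0.0]
ft_force: [0.1, -0.2, 0.5]
gripper_width: 0.0868
finger_force: 0.0
```

>>> servo_tool(commands=[{"hand": 1, "x": 0, "y": -0.51, "z": 0, "spin": 0.91}, {"hand": 1, "x": 0, "y": -0.51, "z": 0, "spin": 0.91}, {"hand": 1, "x": 0, "y": -0.51, "z": 0, "spin": 0.91}, {"hand": 1, "x": 0, "y": -0.51, "z": 0, "spin": 0.91}, {"hand": 0, "x": 0, "y": -0.51, "z": 0, "spin": 0.91}, {"hand": -0.4, "x": 0, "y": -0.51, "z": 0, "spin": 0.91}, {"hand": -0.4, "x": 0, "y": 0, "z": 0, "spin": 0.91}, {"hand": -0.4, "x": 0, "y": 0, "z": 0, "spin": 0.91}])

```text
clock: 21.55
position: [0.5771, -0.0131, 0.2899]
eef_rot: [0.699, 0.715, -0.0, -0.0]
ft_force: [-0.2, 0.7, -0.6]
gripper_width: 0.0628
finger_force: 0.0
```

>>> servo_tool(commands=[{"hand": -0.4, "x": 0, "y": 0, "z": 0, "spin": 0}, {"hand": -0.4, "x": 0, "y": 0, "z": 0, "spin": 0}, {"hand": -0.4, "x": 0, "y": 0, "z": 0, "spin": 0}, {"hand": -0.4, "x": 0, "y": 0, "z": 0, "spin": 0}, {"hand": -0.4, "x": 0, "y": 0, "z": 0, "spin": 0}, {"hand": -0.4, "x": 0, "y": 0, "z": 0, "spin": 0}, {"hand": -0.4, "x": 0, "y": 0, "z": 0, "spin": 0}, {"hand": -0.4, "x": 0, "y": 0, "z": 0, "spin": 0}])

```text
clock: 22.35
position: [0.5769, -0.0122, 0.2901]
eef_rot: [0.7, 0.714, 0.0, 0.0]
ft_force: [-0.3, -0.5, -0.6]
gripper_width: 0.0262
finger_force: 0.0
```

```bash
python3 - <<'E'
from h import *
st=state();print(st["position"],st["eef_rot"].round(4),st["joints"].round(2),st["gripper_width"])
v=cam("wrist");W=cloud(v);save(v[0],"hd.png")
m=(W[...,2]>.088)&(W[...,2]<.108)&(abs(W[...,0]-.575)<.03)&(abs(W[...,1]-.023)<.07)
a=W[m];print(len(a),a.mean(0),a.min(0),a.max(0))
for y in np.arange(-.03,.09,.02):
    k=abs(a[:,1]-y)<.005;print(y.round(3),k.sum(),np.nanmean(a[k],0).round(4),np.nanpercentile(a[k][:,0],[5,95]).round(4) if k.any() else '')
E
```

```text
[ 0.57691632 -0.01217637  0.29009293] [0.7001 0.714  0.     0.    ] [ 0.14  0.15 -0.19  1.53  0.03  1.47 -0.03] 0.026237407911191703
1663 [0.5779074  0.02551389 0.09967726] [ 0.56709801 -0.03783775  0.09460428] [0.60499917 0.08228659 0.10353149]
-0.03 151 [ 0.5819 -0.0286  0.0998] [0.5698 0.6025]
-0.01 101 [ 0.5737 -0.01    0.0998] [0.5684 0.579 ]
0.01 106 [0.5734 0.0099 0.0999] [0.5681 0.5786]
0.03 110 [0.573  0.0303 0.0999] [0.5678 0.5782]
0.05 110 [0.5727 0.0504 0.0999] [0.5676 0.5778]
0.07 346 [0.5856 0.0694 0.0992] [0.5684 0.6033]
```

View pics/hd.png

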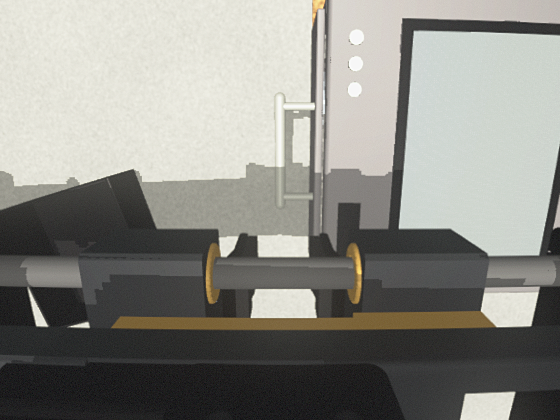

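The bar handle is at columns 275–290, rows 95–205, which puts it at x 0.573, y 0.023. I'll pinch it from above.

>>> servo_tool(commands=[{"hand": -0.4, "x": -0.13, "y": 0.6, "z": -0.4, "spin": 0}, {"hand": -0.4, "x": 0, "y": 0.58, "z": -0.6, "spin": 0}, {"hand": -0.4, "x": 0, "y": 0, "z": -1, "spin": 0}, {"hand": -0.4, "x": 0, "y": 0, "z": -1, "spin": 0}, {"hand": -0.4, "x": 0, "y": 0, "z": -1, "spin": 0}, {"hand": -0.4, "x": 0, "y": 0, "z": -1, "spin": 0}, {"hand": -0.4, "x": 0, "y": 0, "z": -0.9, "spin": 0}, {"hand": -0.4, "x": 0, "y": 0, "z": 0, "spin": 0}])

```text
clock: 23.2
position: [0.5698, 0.0229, 0.1091]
eef_rot: [0.7, 0.714, -0.003, -0.003]
ft_force: [0.7, 0.2, 0.4]
gripper_width: 0.0265
finger_force: 0.0
```

>>> servo_tool(commands=[{"hand": -0.4, "x": 0, "y": 0, "z": 0, "spin": 0}, {"hand": -0.4, "x": 0, "y": 0, "z": -0.4, "spin": 0}, {"hand": -0.4, "x": 0, "y": 0, "z": -0.4, "spin": 0}, {"hand": -0.4, "x": 0, "y": 0, "z": -0.2, "spin": 0}, {"hand": -0.4, "x": 0, "y": 0, "z": 0, "spin": 0}, {"hand": -0.4, "x": 0, "y": 0, "z": 0, "spin": 0}, {"hand": -0.4, "x": 0, "y": 0, "z": 0, "spin": 0}, {"hand": -0.4, "x": 0, "y": 0, "z": 0, "spin": 0}])

```text
clock: 24.0
position: [0.5734, 0.0232, 0.0836]
eef_rot: [0.7, 0.714, 0.0, 0.0]
ft_force: [-0.4, 0.1, 0.2]
gripper_width: 0.0259
finger_force: 0.0
```

>>> servo_tool(commands=[{"hand": -1, "x": 0, "y": 0, "z": -0.1, "spin": 0}, {"hand": -1, "x": 0, "y": 0, "z": 0, "spin": 0}, {"hand": -1, "x": 0, "y": 0, "z": 0, "spin": 0}, {"hand": -1, "x": 0, "y": 0, "z": 0, "spin": 0}, {"hand": -1, "x": 0, "y": 0, "z": 0, "spin": 0}, {"hand": -1, "x": -0.2, "y": 0, "z": 0, "spin": 0}, {"hand": -1, "x": -0.3, "y": 0, "z": 0, "spin": 0}, {"hand": -1, "x": -0.3, "y": 0, "z": 0, "spin": 0}], squeeze=25)

```text
clock: 24.8
position: [0.5484, 0.0227, 0.0798]
eef_rot: [0.7, 0.714, -0.0, 0.0]
ft_force: [3.0, -1.4, -4.4]
gripper_width: 0.0099
finger_force: 25.0
```

>>> servo_tool(commands=[{"hand": -1, "x": -0.4, "y": -0.01, "z": 0, "spin": 0}, {"hand": -1, "x": -0.4, "y": -0.01, "z": 0, "spin": 0}, {"hand": -1, "x": -0.4, "y": -0.01, "z": 0, "spin": 0}, {"hand": -1, "x": -0.4, "y": -0.01, "z": 0, "spin": 0}, {"hand": -1, "x": -0.4, "y": -0.01, "z": 0, "spin": 0}, {"hand": -1, "x": -0.4, "y": -0.01, "z": 0, "spin": 0}, {"hand": -1, "x": -0.3, "y": 0, "z": 0, "spin": 0}, {"hand": -1, "x": 0, "y": 0, "z": 0, "spin": 0}])

```text
clock: 25.6
position: [0.4651, 0.0209, 0.0794]
eef_rot: [0.7, 0.714, -0.002, -0.001]
ft_force: [-1.7, -3.5, -8.0]
gripper_width: 0.0101
finger_force: 25.0
```

>>> servo_tool(commands=[{"hand": -1, "x": -0.1, "y": 0, "z": -0.03, "spin": 0}, {"hand": -1, "x": -0.1, "y": 0, "z": -0.02, "spin": 0}, {"hand": -1, "x": -0.1, "y": 0, "z": 0, "spin": 0}, {"hand": -1, "x": -0.1, "y": 0, "z": 0, "spin": 0}, {"hand": -1, "x": 0, "y": 0, "z": 0, "spin": 0}, {"hand": -1, "x": 0, "y": 0, "z": 0, "spin": 0}, {"hand": -1, "x": 0, "y": 0, "z": 0, "spin": 0}, {"hand": -1, "x": 0, "y": 0, "z": 0, "spin": 0}])

```text
clock: 26.4
position: [0.4564, 0.0208, 0.079]
eef_rot: [0.7, 0.714, -0.0, 0.0]
ft_force: [0.7, -6.3, -4.6]
gripper_width: 0.0103
finger_force: 25.0
```

>>> servo_tool(commands=[{"hand": -1, "x": -0.1, "y": 0.05, "z": 0, "spin": 0}, {"hand": -1, "x": -0.07, "y": 0.05, "z": 0, "spin": 0}, {"hand": -1, "x": -0.05, "y": 0, "z": 0, "spin": 0}, {"hand": -1, "x": 0, "y": 0, "z": 0, "spin": 0}, {"hand": -1, "x": 0, "y": 0, "z": 0, "spin": 0}, {"hand": -1, "x": 0, "y": 0, "z": 0, "spin": 0}, {"hand": -1, "x": 0, "y": 0, "z": 0, "spin": 0}, {"hand": -1, "x": 0, "y": 0, "z": 0, "spin": 0}])

```text
clock: 27.2
position: [0.4528, 0.0209, 0.0794]
eef_rot: [0.701, 0.713, 0.001, 0.004]
ft_force: [7.7, -12.0, -11.0]
gripper_width: 0.0101
finger_force: 25.0
```

>>> servo_tool(commands=[{"hand": -1, "x": 0.05, "y": -0.1, "z": 0, "spin": 0}, {"hand": -0.4, "x": 0, "y": 0, "z": 0, "spin": 0}, {"hand": -0.4, "x": 0, "y": 0, "z": 0, "spin": 0}, {"hand": -0.4, "x": 0, "y": 0, "z": 0, "spin": 0}, {"hand": -0.4, "x": 0, "y": 0, "z": 0.5, "spin": 0}, {"hand": -0.4, "x": 0, "y": 0, "z": 0.9, "spin": 0}, {"hand": 1, "x": 0, "y": 0, "z": 1, "spin": 0}, {"hand": 1, "x": 0, "y": 0, "z": 1, "spin": 0}])

```text
clock: 28.0
position: [0.4507, 0.0224, 0.1821]
eef_rot: [0.7, 0.714, 0.0, -0.0]
ft_force: [0.6, 0.6, 0.2]
gripper_width: 0.0353
finger_force: 0.0
```

>>> servo_tool(commands=[{"hand": 1, "x": 0.6, "y": -0.6, "z": 0.9, "spin": 0}, {"hand": 1, "x": 0.6, "y": -0.6, "z": 0.9, "spin": 0}, {"hand": 1, "x": 0.6, "y": -0.6, "z": 0.9, "spin": 0}, {"hand": 1, "x": 0.5, "y": -0.4, "z": 0.9, "spin": 0}, {"hand": 1, "x": 0, "y": 0, "z": 0, "spin": 0}, {"hand": 1, "x": 0, "y": 0, "z": 0, "spin": 0}, {"hand": 1, "x": 0, "y": 0, "z": 0, "spin": 0}, {"hand": 1, "x": 0, "y": 0, "z": 0, "spin": 0}])

```text
clock: 28.8
position: [0.5189, -0.0436, 0.2875]
eef_rot: [0.7, 0.715, -0.001, -0.001]
ft_force: [0.1, 0.6, -1.0]
gripper_width: 0.086
finger_force: 0.0
```

```bash
python3 - <<'E'
from h import *
st=state();print(st["position"],st["eef_rot"].round(4),st["joints"].round(2),st["gripper_width"])
v=cam("wrist");W=cloud(v);np.savez("tray.npz",im=v[0],W=W);t=cam("top");np.savez("top1.npz",im=t[0],W=cloud(t))
o=np.zeros((420,800,3),np.uint8);o[:,:560]=v[0];o[:240,560:800]=cv2.resize(t[0][140:260,200:320],(240,240))
save(o,"tray.png")
z=W[...,2]
# handle again
m=(z>.088)&(z<.108)&(abs(W[...,0]-.4528)<.012)&(abs(W[...,1]-.023)<.045);print("handle",m.sum(),np.nanmean(W[m],0))
# spent tops: ~0.08
m=(z>.070)&(z<.09)&(abs(W[...,0]-.538)<.042)&(abs(W[...,1]-.023)<.121)
n,l,s,c=cv2.connectedComponentsWithStats(m.astype(np.uint8))
for i in range(1,n):
    if s[i,4]>150:
        a=W[l==i];print(s[i],np.nanmean(a,0).round(4),cv2.minAreaRect(a[:,:2].astype(np.float32)))
E
```

```text
[ 0.51889225 -0.04356881  0.28748503] [ 6.995e-01  7.146e-01 -6.000e-04 -8.000e-04] [ 0.18  0.03 -0.15  1.66  0.    1.45  0.05] 0.086029773734488
handle 1047 [0.45367159 0.02637097 0.09848128]
[ 270   19   68   47 3071] [0.5366 0.1026 0.0772] ((0.5367811322212219, 0.10294171422719955), (0.06977849453687668, 0.044200338423252106), 1.1984055042266846)
[ 271  105   65   43 2667] [0.539  0.0177 0.0773] ((0.5390697717666626, 0.017404885962605476), (0.06909866631031036, 0.045189324766397476), 2.6787474155426025)
```

View pics/tray.png

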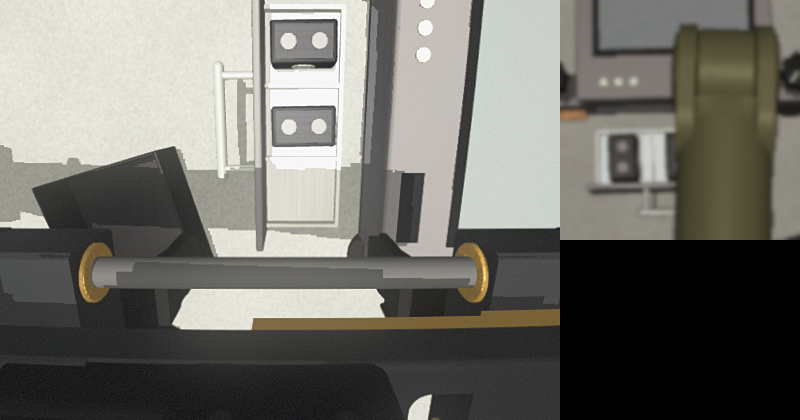

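The tray is at its stop. Two spent cassettes sit in the left bay at (304,43) and the middle bay at (304,126), and the right bay is empty. I'll grasp the left one across its width.

>>> servo_tool(commands=[{"hand": 1, "x": 0.04, "y": 0.31, "z": -0.2, "spin": -0.94}, {"hand": 1, "x": 0.04, "y": 0.31, "z": -0.2, "spin": -0.94}, {"hand": 1, "x": 0.04, "y": 0.31, "z": -0.2, "spin": -0.94}, {"hand": 1, "x": 0.04, "y": 0.31, "z": -0.2, "spin": -0.94}, {"hand": 1, "x": 0.04, "y": 0.31, "z": -0.2, "spin": -0.94}, {"hand": 1, "x": 0.04, "y": 0.31, "z": -0.2, "spin": -0.94}, {"hand": 1, "x": 0.04, "y": 0.31, "z": -0.2, "spin": -0.94}, {"hand": 1, "x": 0.04, "y": 0.31, "z": -0.2, "spin": -0.94}])

```text
clock: 29.7
position: [0.5291, 0.0304, 0.24]
eef_rot: [0.921, 0.389, -0.0, -0.0]
ft_force: [-0.2, 0.4, 0.7]
gripper_width: 0.0868
finger_force: 0.0
```

>>> servo_tool(commands=[{"hand": 1, "x": 0.04, "y": 0.31, "z": -0.3, "spin": -0.94}, {"hand": 1, "x": 0.04, "y": 0.31, "z": -0.3, "spin": -0.94}, {"hand": 1, "x": 0.04, "y": 0.31, "z": -0.3, "spin": -0.94}, {"hand": 1, "x": 0.04, "y": 0.31, "z": -0.3, "spin": -0.94}, {"hand": 1, "x": 0.04, "y": 0.31, "z": -0.3, "spin": -0.94}, {"hand": 1, "x": 0.04, "y": 0.31, "z": -0.3, "spin": -0.94}, {"hand": 1, "x": 0.04, "y": 0.31, "z": -0.3, "spin": -0.94}, {"hand": 1, "x": 0, "y": 0, "z": -0.3, "spin": -0.94}])

```text
clock: 30.5
position: [0.5373, 0.0969, 0.1679]
eef_rot: [1.0, 0.007, -0.0, -0.0]
ft_force: [0.3, 0.9, -0.1]
gripper_width: 0.0867
finger_force: 0.0
```

>>> servo_tool(commands=[{"hand": 1, "x": 0, "y": 0, "z": -0.2, "spin": 0}, {"hand": 1, "x": 0, "y": 0, "z": 0, "spin": 0}, {"hand": 1, "x": 0, "y": 0, "z": 0, "spin": 0}, {"hand": 1, "x": 0, "y": 0, "z": 0, "spin": 0}, {"hand": 1, "x": 0, "y": 0, "z": 0, "spin": 0}, {"hand": 1, "x": 0, "y": 0, "z": 0, "spin": 0}, {"hand": 1, "x": 0, "y": 0, "z": 0, "spin": 0}, {"hand": 1, "x": 0, "y": 0, "z": 0, "spin": 0}])

```text
clock: 31.3
position: [0.538, 0.0949, 0.1627]
eef_rot: [1.0, 0.008, 0.0, 0.0]
ft_force: [-0.1, -0.7, -0.8]
gripper_width: 0.0871
finger_force: 0.0
```

>>> servo_tool(commands=[{"hand": 1, "x": -0.02, "y": 0.27, "z": -0.8, "spin": 0}, {"hand": 1, "x": 0, "y": 0, "z": -0.8, "spin": 0}, {"hand": 1, "x": 0, "y": 0, "z": -0.8, "spin": 0}, {"hand": 1, "x": 0, "y": 0, "z": -0.6, "spin": 0}, {"hand": 1, "x": 0, "y": 0, "z": -0.4, "spin": 0}, {"hand": 1, "x": 0, "y": 0, "z": 0, "spin": 0}, {"hand": 1, "x": 0, "y": 0, "z": 0, "spin": 0}, {"hand": 1, "x": 0, "y": 0, "z": 0, "spin": 0}])

```text
clock: 32.1
position: [0.5383, 0.1032, 0.0618]
eef_rot: [1.0, 0.008, 0.001, -0.0]
ft_force: [0.1, 0.0, 0.6]
gripper_width: 0.0874
finger_force: 0.0
```

>>> servo_tool(commands=[{"hand": -1, "x": 0, "y": 0, "z": 0, "spin": 0}, {"hand": -1, "x": 0, "y": 0, "z": 0, "spin": 0}, {"hand": -1, "x": 0, "y": 0, "z": 0, "spin": 0}, {"hand": -1, "x": 0, "y": 0, "z": 0, "spin": 0}, {"hand": -1, "x": 0, "y": 0, "z": 0, "spin": 0}, {"hand": -1, "x": 0, "y": 0, "z": 0, "spin": 0}, {"hand": -1, "x": 0, "y": 0, "z": 0.3, "spin": 0}, {"hand": -1, "x": 0, "y": 0, "z": 0.5, "spin": 0}], squeeze=20)

```text
clock: 32.9
position: [0.5362, 0.1028, 0.0843]
eef_rot: [1.0, 0.008, -0.001, 0.0]
ft_force: [0.4, -0.5, -1.2]
gripper_width: 0.0438
finger_force: 19.9
```

>>> servo_tool(commands=[{"hand": -1, "x": 0, "y": 0, "z": 0.75, "spin": 0}, {"hand": -1, "x": 0, "y": 0, "z": 0.75, "spin": 0}, {"hand": -1, "x": 0, "y": 0, "z": 0.75, "spin": 0}, {"hand": -1, "x": 0, "y": -0.4, "z": 0.75, "spin": 0}, {"hand": -1, "x": 0, "y": -0.8, "z": 0, "spin": 0}, {"hand": -1, "x": 0, "y": -0.85, "z": 0, "spin": 0}, {"hand": -1, "x": 0, "y": -0.85, "z": 0, "spin": 0}, {"hand": -1, "x": 0, "y": -0.85, "z": 0, "spin": 0}], squeeze=30)

```text
clock: 33.7
position: [0.5375, -0.0104, 0.1761]
eef_rot: [1.0, 0.008, 0.001, 0.0]
ft_force: [-0.4, -0.5, -1.4]
gripper_width: 0.0435
finger_force: 29.9
```

>>> servo_tool(commands=[{"hand": -1, "x": 0, "y": -0.9, "z": 0, "spin": 0}, {"hand": -1, "x": 0, "y": -0.9, "z": 0, "spin": 0}, {"hand": -1, "x": 0, "y": -0.9, "z": 0, "spin": 0}, {"hand": -1, "x": 0, "y": -0.9, "z": 0, "spin": 0}, {"hand": -1, "x": 0, "y": -0.9, "z": 0, "spin": 0}, {"hand": -1, "x": 0, "y": -0.9, "z": 0, "spin": 0}, {"hand": -1, "x": 0, "y": -0.9, "z": 0, "spin": 0}, {"hand": -1, "x": 0, "y": -0.9, "z": 0, "spin": 0}])

```text
clock: 34.5
position: [0.5375, -0.2266, 0.1761]
eef_rot: [1.0, 0.008, 0.001, 0.0]
ft_force: [1.5, 0.1, -1.6]
gripper_width: 0.0439
finger_force: 29.9
```

>>> servo_tool(commands=[{"hand": -1, "x": 0.3, "y": -0.95, "z": 0, "spin": 0}, {"hand": -1, "x": 0.3, "y": -0.95, "z": 0, "spin": 0}, {"hand": -1, "x": 0.3, "y": -0.95, "z": 0, "spin": 0}, {"hand": -1, "x": 0.3, "y": -0.95, "z": 0, "spin": 0}, {"hand": -1, "x": 0.3, "y": -0.95, "z": 0, "spin": 0}, {"hand": -1, "x": 0.3, "y": -0.95, "z": 0, "spin": 0}, {"hand": -1, "x": 0.3, "y": -0.95, "z": 0, "spin": 0}, {"hand": -1, "x": 0, "y": 0, "z": 0, "spin": 0}])

```text
clock: 35.3
position: [0.5991, -0.4302, 0.1748]
eef_rot: [1.0, 0.005, -0.0, 0.002]
ft_force: [-0.1, -1.8, -0.7]
gripper_width: 0.0438
finger_force: 29.9
```

>>> servo_tool(commands=[{"hand": -1, "x": 0.05, "y": -0.1, "z": -0.7, "spin": 0}, {"hand": -1, "x": 0, "y": 0, "z": -0.8, "spin": 0}, {"hand": -1, "x": 0, "y": 0, "z": -0.8, "spin": 0}, {"hand": -1, "x": 0, "y": 0, "z": -0.8, "spin": 0}, {"hand": -1, "x": 0, "y": 0, "z": -0.8, "spin": 0}, {"hand": -1, "x": 0, "y": 0, "z": -0.6, "spin": 0}, {"hand": -1, "x": 0, "y": 0, "z": -0.1, "spin": 0}, {"hand": -1, "x": 0, "y": 0, "z": 0, "spin": 0}])

```text
clock: 36.1
position: [0.6019, -0.4276, 0.0367]
eef_rot: [1.0, 0.008, -0.0, -0.0]
ft_force: [0.3, -0.6, -1.2]
gripper_width: 0.0438
finger_force: 29.9
```

>>> servo_tool(commands=[{"hand": 0.2, "x": 0, "y": 0, "z": 0, "spin": 0}, {"hand": 0.2, "x": 0, "y": 0, "z": 0, "spin": 0}, {"hand": 0.2, "x": 0, "y": 0, "z": 0, "spin": 0}, {"hand": 0.2, "x": 0, "y": 0, "z": 0, "spin": 0}, {"hand": 0.2, "x": 0, "y": 0, "z": 0.8, "spin": 0}, {"hand": 0.2, "x": 0, "y": 0, "z": 1, "spin": 0}, {"hand": 1, "x": 0, "y": 0, "z": 1, "spin": 0}, {"hand": 1, "x": 0, "y": 0, "z": 1, "spin": 0}])

```text
clock: 36.9
position: [0.6018, -0.428, 0.152]
eef_rot: [1.0, 0.008, 0.0, 0.0]
ft_force: [0.5, -0.1, 0.2]
gripper_width: 0.0614
finger_force: 0.0
```

>>> servo_tool(commands=[{"hand": 1, "x": -0.42, "y": 0.8, "z": 0.3, "spin": 0}, {"hand": 1, "x": -0.42, "y": 0.9, "z": 0.3, "spin": 0}, {"hand": 1, "x": -0.42, "y": 0.95, "z": 0, "spin": 0}, {"hand": 1, "x": -0.42, "y": 0.95, "z": 0, "spin": 0}, {"hand": 1, "x": -0.42, "y": 0.95, "z": 0, "spin": 0}, {"hand": 1, "x": 0, "y": 0.95, "z": 0, "spin": 0}, {"hand": 1, "x": 0, "y": 0.95, "z": 0, "spin": 0}, {"hand": 1, "x": 0, "y": 0.95, "z": 0, "spin": 0}])

```text
clock: 37.7
position: [0.5387, -0.205, 0.1692]
eef_rot: [1.0, 0.008, 0.001, 0.0]
ft_force: [0.7, -0.3, 0.1]
gripper_width: 0.0868
finger_force: 0.0
```

>>> servo_tool(commands=[{"hand": 1, "x": 0, "y": 0.95, "z": 0, "spin": 0}, {"hand": 1, "x": 0, "y": 0.95, "z": 0, "spin": 0}, {"hand": 1, "x": 0, "y": 0.95, "z": 0, "spin": 0}, {"hand": 1, "x": 0, "y": 0.95, "z": 0, "spin": 0}, {"hand": 1, "x": 0, "y": 0.95, "z": 0, "spin": 0}, {"hand": 1, "x": 0, "y": 0.95, "z": 0, "spin": 0}, {"hand": 1, "x": 0, "y": 0.95, "z": 0, "spin": 0}, {"hand": 1, "x": 0, "y": 0.85, "z": 0, "spin": 0}])

```text
clock: 38.5
position: [0.5388, 0.0206, 0.1692]
eef_rot: [1.0, 0.008, 0.001, -0.0]
ft_force: [0.5, -0.6, 0.3]
gripper_width: 0.0869
finger_force: 0.0
```

>>> servo_tool(commands=[{"hand": 1, "x": 0, "y": 0, "z": -0.5, "spin": 0}, {"hand": 1, "x": 0, "y": 0, "z": 0, "spin": 0}, {"hand": 1, "x": 0, "y": 0, "z": 0, "spin": 0}, {"hand": 1, "x": 0, "y": 0, "z": 0, "spin": 0}, {"hand": 1, "x": 0, "y": 0, "z": 0, "spin": 0}, {"hand": 1, "x": 0, "y": 0, "z": 0, "spin": 0}, {"hand": 1, "x": 0, "y": 0, "z": 0, "spin": 0}, {"hand": 1, "x": 0, "y": 0, "z": 0, "spin": 0}])

```text
clock: 39.3
position: [0.5389, 0.0189, 0.1537]
eef_rot: [1.0, 0.008, 0.0, 0.0]
ft_force: [-0.9, 0.0, 0.4]
gripper_width: 0.0871
finger_force: 0.0
```

Down .093 (−3.1u), grip, lift.

>>> servo_tool(commands=[{"hand": 1, "x": 0, "y": -0.02, "z": -0.8, "spin": 0}, {"hand": 1, "x": 0, "y": 0, "z": -0.8, "spin": 0}, {"hand": 1, "x": 0, "y": 0, "z": -0.8, "spin": 0}, {"hand": 1, "x": 0, "y": 0, "z": -0.7, "spin": 0}, {"hand": 1, "x": 0, "y": 0, "z": 0, "spin": 0}, {"hand": 1, "x": 0, "y": 0, "z": 0, "spin": 0}, {"hand": -1, "x": 0, "y": 0, "z": 0, "spin": 0}, {"hand": -1, "x": 0, "y": 0, "z": 0, "spin": 0}], squeeze=25)

```text
clock: 40.1
position: [0.5399, 0.0185, 0.062]
eef_rot: [1.0, 0.008, 0.001, 0.0]
ft_force: [-0.4, 0.3, 0.1]
gripper_width: 0.0775
finger_force: 0.0
```

>>> servo_tool(commands=[{"hand": -1, "x": 0, "y": 0, "z": 0, "spin": 0}, {"hand": -1, "x": 0, "y": 0, "z": 0, "spin": 0}, {"hand": -1, "x": 0, "y": 0, "z": 0, "spin": 0}, {"hand": -1, "x": 0, "y": 0, "z": 0, "spin": 0}, {"hand": -1, "x": 0, "y": 0, "z": 0.75, "spin": 0}, {"hand": -1, "x": 0, "y": 0, "z": 0.9, "spin": 0}, {"hand": -1, "x": 0, "y": 0, "z": 0.9, "spin": 0}, {"hand": -1, "x": 0, "y": 0, "z": 0.9, "spin": 0}])

```text
clock: 40.9
position: [0.5383, 0.0184, 0.1647]
eef_rot: [1.0, 0.008, -0.001, 0.0]
ft_force: [0.7, 0.3, -1.0]
gripper_width: 0.0438
finger_force: 25.0
```

>>> servo_tool(commands=[{"hand": -1, "x": 0, "y": -0.8, "z": 0, "spin": 0}, {"hand": -1, "x": 0, "y": -0.9, "z": 0, "spin": 0}, {"hand": -1, "x": 0, "y": -0.9, "z": 0, "spin": 0}, {"hand": -1, "x": 0, "y": -0.9, "z": 0, "spin": 0}, {"hand": -1, "x": 0, "y": -0.9, "z": 0, "spin": 0}, {"hand": -1, "x": 0, "y": -0.9, "z": 0, "spin": 0}, {"hand": -1, "x": 0, "y": -0.9, "z": 0, "spin": 0}, {"hand": -1, "x": 0, "y": -0.9, "z": 0, "spin": 0}])

```text
clock: 41.7
position: [0.5384, -0.1956, 0.1637]
eef_rot: [1.0, 0.008, -0.0, -0.0]
ft_force: [0.2, -0.3, -1.0]
gripper_width: 0.0437
finger_force: 25.0
```

>>> servo_tool(commands=[{"hand": -1, "x": 0.35, "y": -0.9, "z": 0, "spin": 0}, {"hand": -1, "x": 0.35, "y": -0.9, "z": 0, "spin": 0}, {"hand": -1, "x": 0.35, "y": -0.9, "z": 0, "spin": 0}, {"hand": -1, "x": 0.35, "y": -0.9, "z": 0, "spin": 0}, {"hand": -1, "x": 0.35, "y": -0.9, "z": 0, "spin": 0}, {"hand": -1, "x": 0.35, "y": -0.8, "z": 0, "spin": 0}, {"hand": -1, "x": 0, "y": 0, "z": 0, "spin": 0}, {"hand": -1, "x": 0, "y": 0, "z": 0, "spin": 0}])

```text
clock: 42.5
position: [0.6013, -0.3535, 0.163]
eef_rot: [1.0, 0.007, -0.001, -0.001]
ft_force: [0.1, 0.6, -1.0]
gripper_width: 0.0439
finger_force: 25.0
```

>>> servo_tool(commands=[{"hand": -1, "x": 0, "y": -0.25, "z": -0.7, "spin": 0}, {"hand": -1, "x": 0, "y": 0, "z": -0.8, "spin": 0}, {"hand": -1, "x": 0, "y": 0, "z": -0.8, "spin": 0}, {"hand": -1, "x": 0, "y": 0, "z": -0.8, "spin": 0}, {"hand": -1, "x": 0, "y": 0, "z": -0.7, "spin": 0}, {"hand": -1, "x": 0, "y": 0, "z": -0.4, "spin": 0}, {"hand": -1, "x": 0, "y": 0, "z": 0, "spin": 0}, {"hand": -1, "x": 0, "y": 0, "z": 0, "spin": 0}])

```text
clock: 43.3
position: [0.6023, -0.3607, 0.0389]
eef_rot: [1.0, 0.008, 0.0, 0.0]
ft_force: [0.4, -0.7, -1.0]
gripper_width: 0.0436
finger_force: 25.0
```

>>> servo_tool(commands=[{"hand": 0.1, "x": 0, "y": 0, "z": 0, "spin": 0}, {"hand": 0.1, "x": 0, "y": 0, "z": 0, "spin": 0}, {"hand": 0.1, "x": 0, "y": 0, "z": 0, "spin": 0}, {"hand": 0.1, "x": 0, "y": 0, "z": 0, "spin": 0}, {"hand": 0.1, "x": 0, "y": 0, "z": 0.8, "spin": 0}, {"hand": 0.1, "x": 0, "y": 0, "z": 1, "spin": 0}, {"hand": 0.1, "x": 0, "y": 0, "z": 1, "spin": 0}, {"hand": 1, "x": 0, "y": 0, "z": 1, "spin": 0}])

```text
clock: 44.1
position: [0.6017, -0.3611, 0.1534]
eef_rot: [1.0, 0.008, 0.0, 0.0]
ft_force: [0.6, -0.3, -0.6]
gripper_width: 0.051
finger_force: 0.0
```

>>> servo_tool(commands=[{"hand": 1, "x": -0.9, "y": 0, "z": 1, "spin": 0}, {"hand": 1, "x": -0.9, "y": 0, "z": 1, "spin": 0}, {"hand": 1, "x": -0.9, "y": 0, "z": 1, "spin": 0}, {"hand": 1, "x": -0.9, "y": 0, "z": 1, "spin": 0}, {"hand": 1, "x": -0.5, "y": 0, "z": 0.4, "spin": 0}, {"hand": 1, "x": 0, "y": 0, "z": 0, "spin": 0}, {"hand": 1, "x": 0, "y": 0, "z": 0, "spin": 0}, {"hand": 1, "x": 0, "y": 0, "z": 0, "spin": 0}])

```text
clock: 44.9
position: [0.4795, -0.3599, 0.2818]
eef_rot: [1.0, 0.009, -0.001, -0.001]
ft_force: [-0.0, -0.2, 0.3]
gripper_width: 0.0869
finger_force: 0.0
```

```bash
cat >> h.py <<'E'
def fulls(W,im):
    "full cassettes: label-topped boxes ~.054 high"
    z=W[...,2];m=((z>.040)&(z<.066)).astype(np.uint8)
    lab=(im.astype(int).min(-1)>120)
    n,l,s,c=cv2.connectedComponentsWithStats(m)
    for i in range(1,n):
        if s[i,4]>100:
            a=W[l==i][:,:2].astype(np.float32);r=cv2.minAreaRect(a);w,hh=sorted(r[1])
            if .03<w<.058 and .055<hh<.085:
                P=cv2.boxPoints(r);e=max((P[1]-P[0],P[2]-P[1]),key=np.linalg.norm)
                print("box",np.round(r[0],4),"size",np.round((w,hh),3),"z",np.nanmedian(W[l==i][:,2]).round(4),"longaxis deg",(np.degrees(np.arctan2(e[1],e[0]))%180).round(1),"label frac",lab[l==i].mean().round(2),"px",c[i].round(0))
E
python3 - <<'E'
from h import *
st=state();print(st["position"],st["eef_rot"].round(4),st["joints"].round(2))
v=cam("wrist");W=cloud(v);t=cam("top");T=cloud(t);save(np.hstack([v[0][:,:],t[0]])[::1],"x.png")
fulls(T,t[0]);print("wrist");fulls(W,v[0])
o=np.zeros((420,800,3),np.uint8);o[:,:]=cv2.resize(np.hstack([v[0],t[0]]),(800,300))[:1].repeat(420,0)*0;o[:300]=cv2.resize(np.hstack([v[0],t[0]]),(800,300));save(o[:300],"x.png")
E
```

```text
[ 0.47951552 -0.35993092  0.28177733] [ 1.      0.0086 -0.0012 -0.001 ] [ 0.5   0.19  0.11  1.49 -0.02  1.46 -0.94]
box [ 0.6834 -0.5193] size [0.031 0.061] z 0.0449 longaxis deg 43.3 label frac 0.0 px [431. 172.]
box [ 0.6437 -0.1543] size [0.043 0.056] z 0.0518 longaxis deg 83.8 label frac 0.12 px [313. 186.]
box [ 0.606  -0.3591] size [0.046 0.061] z 0.0432 longaxis deg 0.5 label frac 0.0 px [382. 196.]
box [ 0.6025 -0.4273] size [0.045 0.066] z 0.0435 longaxis deg 2.7 label frac 0.05 px [403. 195.]
box [0.4816 0.3391] size [0.046 0.072] z 0.0522 longaxis deg 16.2 label frac 0.43 px [154. 238.]
box [0.4249 0.2874] size [0.045 0.071] z 0.0526 longaxis deg 141.8 label frac 0.45 px [171. 256.]
box [ 0.3575 -0.3071] size [0.044 0.069] z 0.0528 longaxis deg 148.0 label frac 0.34 px [368. 278.]
wrist
box [ 0.645  -0.1446] size [0.044 0.081] z 0.0539 longaxis deg 98.7 label frac 0.2 px [98. 29.]
box [ 0.6046 -0.3606] size [0.043 0.069] z 0.0448 longaxis deg 1.5 label frac 0.15 px [287.  65.]
box [ 0.6027 -0.4277] size [0.045 0.069] z 0.0448 longaxis deg 1.5 label frac 0.14 px [346.  68.]
box [ 0.4064 -0.169 ] size [0.034 0.071] z 0.0524 longaxis deg 57.8 label frac 0.0 px [135. 236.]
```

View pics/x.png

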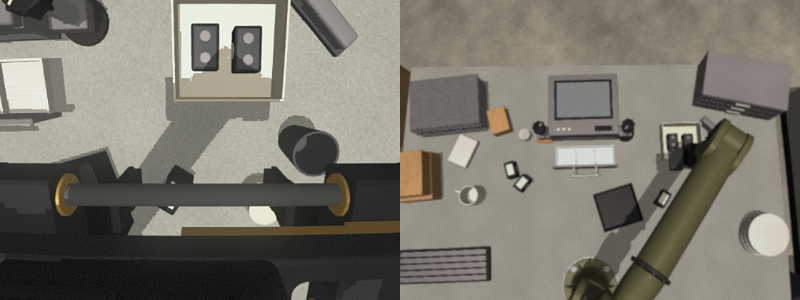

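Both spent cassettes lie flat in the white tote at (204,47) and (246,49). One full cassette was knocked to (0.482, 0.339), close to its neighbour. I'll take the right-hand one first.

>>> servo_tool(commands=[{"hand": 1, "x": -0.51, "y": 0.22, "z": -0.6, "spin": -0.69}, {"hand": 1, "x": -0.51, "y": 0.22, "z": -0.6, "spin": -0.69}, {"hand": 1, "x": -0.51, "y": 0.22, "z": -0.6, "spin": -0.69}, {"hand": 1, "x": -0.51, "y": 0.22, "z": -0.6, "spin": -0.69}, {"hand": 1, "x": -0.51, "y": 0.22, "z": -0.6, "spin": -0.69}, {"hand": 1, "x": -0.51, "y": 0.22, "z": -0.6, "spin": -0.69}, {"hand": 1, "x": -0.51, "y": 0.22, "z": -0.6, "spin": -0.69}, {"hand": 1, "x": -0.51, "y": 0.22, "z": -0.6, "spin": -0.69}])

```text
clock: 45.8
position: [0.3559, -0.3075, 0.1384]
eef_rot: [0.96, -0.278, -0.001, -0.0]
ft_force: [0.7, 0.1, -0.4]
gripper_width: 0.0872
finger_force: 0.0
```

>>> servo_tool(commands=[{"hand": 1, "x": 0, "y": 0, "z": 0, "spin": 0}, {"hand": 1, "x": 0, "y": 0, "z": 0, "spin": 0}, {"hand": 1, "x": 0, "y": 0, "z": 0, "spin": 0}, {"hand": 1, "x": 0, "y": 0, "z": 0, "spin": 0}, {"hand": 1, "x": 0, "y": 0, "z": 0, "spin": 0}, {"hand": 1, "x": 0, "y": 0, "z": 0, "spin": 0}, {"hand": 1, "x": 0, "y": 0, "z": 0, "spin": 0}, {"hand": 1, "x": 0, "y": 0, "z": 0, "spin": 0}])

```text
clock: 46.6
position: [0.3565, -0.3083, 0.1402]
eef_rot: [0.961, -0.278, 0.0, 0.0]
ft_force: [-0.3, 0.2, -0.2]
gripper_width: 0.0873
finger_force: 0.0
```

```bash
python3 - <<'E'
from h import *
st=state();print(st["position"].round(4),st["joints"].round(2),2*np.degrees(np.arctan2(*st["eef_rot"][[1,0]])))
t=cam("scene");fulls(cloud(t),t[0])
E
```

```text
[ 0.3565 -0.3083  0.1402] [ 0.51 -0.    0.15  1.99  0.    1.15 -1.48] -32.22287558198121
box [ 0.3592 -0.4535] size [0.04  0.063] z 0.0504 longaxis deg 138.5 label frac 0.1 px [192. 135.]
box [ 0.3595 -0.3042] size [0.049 0.072] z 0.0519 longaxis deg 147.7 label frac 0.25 px [225. 150.]
box [ 0.6043 -0.4235] size [0.049 0.071] z 0.0432 longaxis deg 179.6 label frac 0.03 px [155. 183.]
box [0.4296 0.2906] size [0.047 0.073] z 0.053 longaxis deg 139.3 label frac 0.34 px [371. 239.]
box [0.4862 0.3432] size [0.046 0.074] z 0.0534 longaxis deg 16.4 label frac 0.4 px [379. 261.]
box [0.3976 0.4977] size [0.037 0.081] z 0.0535 longaxis deg 77.9 label frac 0.01 px [438. 263.]
```

>>> servo_tool(commands=[{"hand": 1, "x": 0.05, "y": 0.07, "z": -0.8, "spin": 0}, {"hand": 1, "x": 0, "y": 0, "z": -0.8, "spin": 0}, {"hand": 1, "x": 0, "y": 0, "z": -0.8, "spin": 0}, {"hand": 1, "x": 0, "y": 0, "z": -0.8, "spin": 0}, {"hand": 1, "x": 0, "y": 0, "z": -0.7, "spin": 0}, {"hand": 1, "x": 0, "y": 0, "z": 0, "spin": 0}, {"hand": 1, "x": 0, "y": 0, "z": 0, "spin": 0}, {"hand": -1, "x": 0, "y": 0, "z": 0, "spin": 0}], squeeze=30)

```text
clock: 47.45
position: [0.3588, -0.3069, 0.0244]
eef_rot: [0.961, -0.278, 0.001, 0.0]
ft_force: [-0.0, -0.5, -0.3]
gripper_width: 0.0838
finger_force: 0.0
```

>>> servo_tool(commands=[{"hand": -1, "x": 0, "y": 0, "z": 0, "spin": 0}, {"hand": -1, "x": 0, "y": 0, "z": 0, "spin": 0}, {"hand": -1, "x": 0, "y": 0, "z": 0, "spin": 0}, {"hand": -1, "x": 0, "y": 0, "z": 0, "spin": 0}, {"hand": -1, "x": 0, "y": 0, "z": 0, "spin": 0}, {"hand": -1, "x": 0, "y": 0, "z": 0, "spin": 0}, {"hand": -1, "x": 0, "y": 0, "z": 0.5, "spin": 0}, {"hand": -1, "x": 0, "y": 0, "z": 0.5, "spin": 0}])

```text
clock: 48.25
position: [0.3569, -0.3053, 0.0524]
eef_rot: [0.961, -0.278, -0.001, -0.0]
ft_force: [-1.1, -0.0, -1.9]
gripper_width: 0.0437
finger_force: 30.0
```

>>> servo_tool(commands=[{"hand": -1, "x": 0, "y": 0, "z": 0.75, "spin": 0.4}, {"hand": -1, "x": 0, "y": 0, "z": 0.75, "spin": 0.4}, {"hand": -1, "x": 0, "y": 0, "z": 0.75, "spin": 0.4}, {"hand": -1, "x": 0, "y": 0, "z": 0.75, "spin": 0.4}, {"hand": -1, "x": 0, "y": 0, "z": 0.75, "spin": 0.4}, {"hand": -1, "x": 0.3, "y": 0.4, "z": 0, "spin": 0.4}, {"hand": -1, "x": 0.5, "y": 0.7, "z": 0, "spin": 0.4}, {"hand": -1, "x": 0.5, "y": 0.7, "z": 0, "spin": 0.4}])

```text
clock: 49.05
position: [0.3975, -0.2489, 0.1638]
eef_rot: [0.994, -0.112, -0.001, -0.001]
ft_force: [0.0, -0.4, -2.6]
gripper_width: 0.0441
finger_force: 30.0
```

>>> servo_tool(commands=[{"hand": -1, "x": 0.6, "y": 0.8, "z": 0, "spin": 0.4}, {"hand": -1, "x": 0.6, "y": 0.8, "z": 0, "spin": 0.4}, {"hand": -1, "x": 0.6, "y": 0.8, "z": 0, "spin": 0.4}, {"hand": -1, "x": 0.6, "y": 0.8, "z": 0, "spin": 0.4}, {"hand": -1, "x": 0.6, "y": 0.8, "z": 0, "spin": 0.4}, {"hand": -1, "x": 0.6, "y": 0.8, "z": 0, "spin": 0.3}, {"hand": -1, "x": 0.6, "y": 0.8, "z": 0, "spin": 0}, {"hand": -1, "x": 0.5, "y": 0.7, "z": 0, "spin": 0}])

```text
clock: 49.85
position: [0.5391, -0.0596, 0.1649]
eef_rot: [1.0, 0.008, -0.0, -0.0]
ft_force: [0.8, 0.7, -3.1]
gripper_width: 0.0439
finger_force: 30.0
```

>>> servo_tool(commands=[{"hand": -1, "x": 0, "y": 0, "z": 0, "spin": 0}, {"hand": -1, "x": 0, "y": 0, "z": 0, "spin": 0}, {"hand": -1, "x": 0, "y": 0, "z": 0, "spin": 0}, {"hand": -1, "x": 0, "y": 0, "z": 0, "spin": 0}, {"hand": -1, "x": 0, "y": 0, "z": 0, "spin": 0}, {"hand": -1, "x": 0, "y": 0, "z": 0, "spin": 0}, {"hand": -1, "x": 0, "y": 0, "z": 0, "spin": 0}, {"hand": -1, "x": 0, "y": 0, "z": 0, "spin": 0}])

```text
clock: 50.65
position: [0.5379, -0.0634, 0.1657]
eef_rot: [1.0, 0.007, 0.0, 0.0]
ft_force: [0.7, 0.6, -3.0]
gripper_width: 0.0441
finger_force: 30.0
```

>>> servo_tool(commands=[{"hand": -1, "x": 0.05, "y": 0.1, "z": -0.8, "spin": 0}, {"hand": -1, "x": 0, "y": 0, "z": -0.8, "spin": 0}, {"hand": -1, "x": 0, "y": 0, "z": -0.8, "spin": 0}, {"hand": -1, "x": 0, "y": 0, "z": -0.5, "spin": 0}, {"hand": -1, "x": 0, "y": 0, "z": -0.3, "spin": 0}, {"hand": -1, "x": 0, "y": 0, "z": -0.15, "spin": 0}, {"hand": -1, "x": 0, "y": 0, "z": 0, "spin": 0}, {"hand": -1, "x": 0, "y": 0, "z": 0, "spin": 0}])

```text
clock: 51.45
position: [0.5402, -0.0603, 0.066]
eef_rot: [1.0, 0.007, 0.001, 0.0]
ft_force: [0.2, 0.1, -2.9]
gripper_width: 0.0444
finger_force: 30.0
```

Not yet touching, so I'll go 2 mm lower and release. Then I'll lift and move towards the left-hand cassettes, passing in front of the scanner.

>>> servo_tool(commands=[{"hand": -1, "x": 0, "y": 0, "z": -0.07, "spin": 0}, {"hand": -1, "x": 0, "y": 0, "z": 0, "spin": 0}, {"hand": 0.35, "x": 0, "y": 0, "z": 0, "spin": 0}, {"hand": 0.35, "x": 0, "y": 0, "z": 0, "spin": 0}, {"hand": 0.35, "x": 0, "y": 0, "z": 0, "spin": 0}, {"hand": 0.35, "x": 0, "y": 0, "z": 0.7, "spin": 0}, {"hand": 0.35, "x": 0, "y": 0, "z": 0.9, "spin": 0}, {"hand": 1, "x": 0, "y": 0, "z": 0.9, "spin": 0}])

```text
clock: 52.25
position: [0.5393, -0.0601, 0.1389]
eef_rot: [1.0, 0.007, -0.0, 0.0]
ft_force: [-0.0, -0.1, 0.5]
gripper_width: 0.0616
finger_force: 0.0
```

>>> servo_tool(commands=[{"hand": 1, "x": 0, "y": 0, "z": 0.9, "spin": 0}, {"hand": 1, "x": 0, "y": 0.8, "z": 0.9, "spin": 0}, {"hand": 1, "x": 0, "y": 0.8, "z": 0.9, "spin": 0}, {"hand": 1, "x": 0, "y": 0.8, "z": 0.9, "spin": 0}, {"hand": 1, "x": -0.3, "y": 1, "z": 0.3, "spin": 0}, {"hand": 1, "x": -0.3, "y": 1, "z": 0, "spin": 0}, {"hand": 1, "x": -0.3, "y": 1, "z": 0, "spin": 0}, {"hand": 1, "x": -0.3, "y": 1, "z": 0, "spin": 0}])

```text
clock: 53.05
position: [0.5031, 0.133, 0.2555]
eef_rot: [1.0, 0.007, 0.001, 0.0]
ft_force: [-0.2, 0.5, -0.9]
gripper_width: 0.087
finger_force: 0.0
```

>>> servo_tool(commands=[{"hand": 1, "x": -0.4, "y": 0.9, "z": 0, "spin": 0}, {"hand": 1, "x": -0.4, "y": 0.9, "z": 0, "spin": 0}, {"hand": 1, "x": -0.4, "y": 0.9, "z": 0, "spin": 0}, {"hand": 1, "x": -0.4, "y": 0.7, "z": 0, "spin": 0}, {"hand": 1, "x": -0.4, "y": 0, "z": 0, "spin": 0}, {"hand": 1, "x": 0, "y": 0, "z": 0, "spin": 0}, {"hand": 1, "x": 0, "y": 0, "z": 0, "spin": 0}, {"hand": 1, "x": 0, "y": 0, "z": 0, "spin": 0}])

```text
clock: 53.85
position: [0.4443, 0.2323, 0.2551]
eef_rot: [1.0, 0.005, 0.0, 0.0]
ft_force: [-1.1, 0.5, 1.0]
gripper_width: 0.0872
finger_force: 0.0
```

```bash
python3 - <<'E'
from h import *
st=state();print(st["position"].round(4),st["joints"].round(2),2*np.degrees(np.arctan2(*st["eef_rot"][[1,0]])))
for n in("wrist","scene","top"):
    t=cam(n);W=cloud(t);print(n);fulls(W,t[0])
    z=W[...,2];m=(z>.082)&(z<.105)&(abs(W[...,0]-.54)<.045)&(W[...,1]<-.02)&(W[...,1]>-.11);a=W[m]
    if len(a)>50:print("placed",len(a),np.median(a,0).round(4),cv2.minAreaRect(a[:,:2].astype(np.float32)))
E
```

```text
[0.4443 0.2323 0.2551] [-0.12  0.01 -0.42  1.75  0.    1.39 -2.09] 0.6207788241467971
wrist
box [0.4837 0.3396] size [0.045 0.071] z 0.0546 longaxis deg 15.7 label frac 0.44 px [185. 145.]
box [0.4269 0.2883] size [0.045 0.07 ] z 0.0548 longaxis deg 141.1 label frac 0.45 px [234. 196.]
placed 145 [ 0.5138 -0.0375  0.0841] ((0.5155814290046692, -0.039383694529533386), (0.023653220385313034, 0.04897092282772064), 70.8197250366211)
scene
box [ 0.3613 -0.4509] size [0.034 0.062] z 0.0511 longaxis deg 141.2 label frac 0.12 px [192. 135.]
box [ 0.6048 -0.4234] size [0.046 0.071] z 0.0434 longaxis deg 3.4 label frac 0.06 px [155. 183.]
box [ 0.6073 -0.3575] size [0.044 0.069] z 0.0431 longaxis deg 2.4 label frac 0.04 px [169. 191.]
box [0.4298 0.2909] size [0.046 0.073] z 0.0528 longaxis deg 139.1 label frac 0.33 px [371. 239.]
box [0.4857 0.3432] size [0.046 0.073] z 0.053 longaxis deg 17.1 label frac 0.41 px [379. 261.]
box [0.3981 0.498 ] size [0.038 0.081] z 0.0533 longaxis deg 79.0 label frac 0.02 px [438. 263.]
placed 394 [ 0.5306 -0.056   0.0899] ((0.5360977053642273, -0.06525563448667526), (0.0889216884970665, 0.08216370642185211), 89.96451568603516)
top
box [ 0.6434 -0.1542] size [0.044 0.056] z 0.052 longaxis deg 83.1 label frac 0.13 px [313. 186.]
box [ 0.6021 -0.3604] size [0.045 0.068] z 0.0437 longaxis deg 177.8 label frac 0.01 px [382. 198.]
box [ 0.6005 -0.4269] size [0.045 0.07 ] z 0.0432 longaxis deg 2.1 label frac 0.04 px [404. 198.]
placed 356 [ 0.5382 -0.0585  0.0891] ((0.5335373282432556, -0.05731995031237602), (0.04449152573943138, 0.07767204940319061), 89.08097839355469)
```

>>> servo_tool(commands=[{"hand": 1, "x": 0.17, "y": 0.45, "z": -0.6, "spin": 0.31}, {"hand": 1, "x": 0.17, "y": 0.45, "z": -0.6, "spin": 0.31}, {"hand": 1, "x": 0.17, "y": 0.45, "z": -0.6, "spin": 0.31}, {"hand": 1, "x": 0.17, "y": 0.45, "z": -0.6, "spin": 0.31}, {"hand": 1, "x": 0.17, "y": 0.45, "z": -0.6, "spin": 0.31}, {"hand": 1, "x": 0.17, "y": 0.45, "z": -0.6, "spin": 0.31}, {"hand": 1, "x": 0.17, "y": 0.45, "z": -0.6, "spin": 0.31}, {"hand": 1, "x": 0.17, "y": 0.45, "z": -0.6, "spin": 0.31}])

```text
clock: 54.8
position: [0.4849, 0.3419, 0.11]
eef_rot: [0.991, 0.136, -0.0, 0.0]
ft_force: [-0.4, 0.3, 0.7]
gripper_width: 0.0871
finger_force: 0.0
```

>>> servo_tool(commands=[{"hand": 1, "x": 0, "y": 0, "z": 0, "spin": 0}, {"hand": 1, "x": 0, "y": 0, "z": 0, "spin": 0}, {"hand": 1, "x": 0, "y": 0, "z": 0, "spin": 0}, {"hand": 1, "x": 0, "y": 0, "z": 0, "spin": 0}, {"hand": 1, "x": 0, "y": 0, "z": 0, "spin": 0}, {"hand": 1, "x": 0, "y": 0, "z": 0, "spin": 0}, {"hand": 1, "x": 0, "y": 0, "z": 0, "spin": 0}, {"hand": 1, "x": 0, "y": 0, "z": 0, "spin": 0}])

```text
clock: 55.6
position: [0.4842, 0.3417, 0.1111]
eef_rot: [0.991, 0.136, 0.0, 0.0]
ft_force: [0.2, 0.5, 0.0]
gripper_width: 0.0866
finger_force: 0.0
```

```bash
python3 - <<'E'
from h import *
for i in range(3):
    st=state();print(st["position"].round(4),st["joints"].round(2),2*np.degrees(np.arctan2(*st["eef_rot"][[1,0]])))
    if i<2: t=cam("top" if i else "scene");
fulls(cloud(t),t[0])
E
```

```text
[0.4842 0.3417 0.1111] [-0.25  0.32 -0.48  1.72  0.16  1.14 -2.08] 15.647943525735489
[0.4842 0.3418 0.1111] [-0.25  0.32 -0.48  1.72  0.16  1.14 -2.08] 15.651697846262037
[0.4842 0.3418 0.111 ] [-0.25  0.32 -0.48  1.72  0.16  1.14 -2.08] 15.65449000144583
box [ 0.645  -0.1536] size [0.042 0.055] z 0.052 longaxis deg 86.7 label frac 0.14 px [313. 186.]
box [ 0.6025 -0.3591] size [0.045 0.067] z 0.044 longaxis deg 1.0 label frac 0.02 px [382. 198.]
box [ 0.6006 -0.4272] size [0.046 0.07 ] z 0.0434 longaxis deg 0.5 label frac 0.05 px [403. 198.]
box [0.4307 0.2826] size [0.045 0.056] z 0.0525 longaxis deg 141.3 label frac 0.48 px [173. 254.]
```

>>> servo_tool(commands=[{"hand": 1, "x": 0, "y": -0.04, "z": -0.8, "spin": 0}, {"hand": 1, "x": 0, "y": 0, "z": -0.8, "spin": 0}, {"hand": 1, "x": 0, "y": 0, "z": -0.8, "spin": 0}, {"hand": 1, "x": 0, "y": 0, "z": -0.55, "spin": 0}, {"hand": 1, "x": 0, "y": 0, "z": 0, "spin": 0}, {"hand": 1, "x": 0, "y": 0, "z": 0, "spin": 0}, {"hand": -1, "x": 0, "y": 0, "z": 0, "spin": 0}, {"hand": -1, "x": 0, "y": 0, "z": 0, "spin": 0}])

```text
clock: 56.5
position: [0.4851, 0.3413, 0.0239]
eef_rot: [0.991, 0.136, 0.001, -0.0]
ft_force: [-0.3, -0.1, -0.4]
gripper_width: 0.0779
finger_force: 0.0
```

>>> servo_tool(commands=[{"hand": -1, "x": 0, "y": 0, "z": 0, "spin": 0}, {"hand": -1, "x": 0, "y": 0, "z": 0, "spin": 0}, {"hand": -1, "x": 0, "y": 0, "z": 0, "spin": 0}, {"hand": -1, "x": 0, "y": 0, "z": 0, "spin": 0}, {"hand": -1, "x": 0, "y": 0, "z": 0, "spin": 0}, {"hand": -1, "x": 0, "y": 0, "z": 0, "spin": 0}, {"hand": -1, "x": 0, "y": 0, "z": 0.5, "spin": 0}, {"hand": -1, "x": 0, "y": 0, "z": 0.5, "spin": 0}])

```text
clock: 57.3
position: [0.4837, 0.3405, 0.053]
eef_rot: [0.991, 0.136, -0.001, 0.0]
ft_force: [-0.0, -0.6, -1.6]
gripper_width: 0.0438
finger_force: 30.0
```

>>> servo_tool(commands=[{"hand": -1, "x": 0, "y": 0, "z": 0.75, "spin": 0}, {"hand": -1, "x": 0, "y": 0, "z": 0.75, "spin": 0}, {"hand": -1, "x": 0, "y": 0, "z": 0.75, "spin": 0}, {"hand": -1, "x": 0, "y": 0, "z": 0.75, "spin": 0}, {"hand": -1, "x": 0, "y": -0.3, "z": 0.75, "spin": -0.35}, {"hand": -1, "x": 0.15, "y": -0.7, "z": 0, "spin": -0.35}, {"hand": -1, "x": 0.15, "y": -0.9, "z": 0, "spin": -0.35}, {"hand": -1, "x": 0.15, "y": -0.9, "z": 0, "spin": -0.35}])

```text
clock: 58.1
position: [0.4977, 0.2542, 0.1646]
eef_rot: [0.998, 0.062, -0.0, 0.0]
ft_force: [-0.1, 0.2, -2.5]
gripper_width: 0.0438
finger_force: 30.0
```

>>> servo_tool(commands=[{"hand": -1, "x": 0.2, "y": -1, "z": 0, "spin": -0.35}, {"hand": -1, "x": 0.2, "y": -1, "z": 0, "spin": -0.35}, {"hand": -1, "x": 0.2, "y": -1, "z": 0, "spin": -0.35}, {"hand": -1, "x": 0.2, "y": -1, "z": 0, "spin": 0}, {"hand": -1, "x": 0.2, "y": -1, "z": 0, "spin": 0}, {"hand": -1, "x": 0.2, "y": -1, "z": 0, "spin": 0}, {"hand": -1, "x": 0.18, "y": -1, "z": 0, "spin": 0}, {"hand": -1, "x": 0, "y": -0.8, "z": 0, "spin": 0}])

```text
clock: 58.9
position: [0.5388, 0.0187, 0.1643]
eef_rot: [1.0, 0.006, -0.0, 0.001]
ft_force: [0.4, 0.6, -1.7]
gripper_width: 0.0442
finger_force: 30.0
```

>>> servo_tool(commands=[{"hand": -1, "x": 0, "y": 0, "z": 0, "spin": 0}, {"hand": -1, "x": 0, "y": 0, "z": 0, "spin": 0}, {"hand": -1, "x": 0, "y": 0, "z": 0, "spin": 0}, {"hand": -1, "x": 0, "y": 0, "z": 0, "spin": 0}, {"hand": -1, "x": 0, "y": 0, "z": 0, "spin": 0}, {"hand": -1, "x": 0, "y": 0, "z": 0, "spin": 0}, {"hand": -1, "x": 0, "y": 0, "z": 0, "spin": 0}, {"hand": -1, "x": 0, "y": 0, "z": 0, "spin": 0}])

```text
clock: 59.7
position: [0.5391, 0.0228, 0.165]
eef_rot: [1.0, 0.008, -0.0, 0.0]
ft_force: [0.2, -0.1, -1.5]
gripper_width: 0.0436
finger_force: 30.0
```

>>> servo_tool(commands=[{"hand": -1, "x": 0, "y": 0, "z": -0.8, "spin": 0}, {"hand": -1, "x": 0, "y": 0, "z": -0.8, "spin": 0}, {"hand": -1, "x": 0, "y": 0, "z": -0.8, "spin": 0}, {"hand": -1, "x": 0, "y": 0, "z": -0.5, "spin": 0}, {"hand": -1, "x": 0, "y": 0, "z": -0.3, "spin": 0}, {"hand": -1, "x": 0, "y": 0, "z": -0.18, "spin": 0}, {"hand": -1, "x": 0, "y": 0, "z": 0, "spin": 0}, {"hand": -1, "x": 0, "y": 0, "z": 0, "spin": 0}])

```text
clock: 60.5
position: [0.5399, 0.0227, 0.0644]
eef_rot: [1.0, 0.008, 0.001, 0.0]
ft_force: [0.3, 0.3, -2.2]
gripper_width: 0.0438
finger_force: 30.0
```

>>> servo_tool(commands=[{"hand": -1, "x": 0, "y": 0, "z": -0.04, "spin": 0}, {"hand": -1, "x": 0, "y": 0, "z": 0, "spin": 0}, {"hand": 0.35, "x": 0, "y": 0, "z": 0, "spin": 0}, {"hand": 0.35, "x": 0, "y": 0, "z": 0, "spin": 0}, {"hand": 0.35, "x": 0, "y": 0, "z": 0, "spin": 0}, {"hand": 0.35, "x": 0, "y": 0, "z": 0.7, "spin": 0}, {"hand": 0.35, "x": 0, "y": 0, "z": 0.9, "spin": 0}, {"hand": 1, "x": 0, "y": 0, "z": 0.9, "spin": 0}])

```text
clock: 61.3
position: [0.5389, 0.0226, 0.1382]
eef_rot: [1.0, 0.008, -0.0, -0.0]
ft_force: [0.1, -0.8, 0.2]
gripper_width: 0.062
finger_force: 0.0
```

>>> servo_tool(commands=[{"hand": 1, "x": 0, "y": 0.2, "z": 0.6, "spin": 0.97}, {"hand": 1, "x": 0, "y": 0.3, "z": 0.6, "spin": 0.97}, {"hand": 1, "x": -0.25, "y": 0.6, "z": 0.5, "spin": 0.97}, {"hand": 1, "x": -0.25, "y": 0.6, "z": 0, "spin": 0.97}, {"hand": 1, "x": -0.25, "y": 0.6, "z": 0, "spin": 0.97}, {"hand": 1, "x": -0.25, "y": 0.6, "z": 0, "spin": 0.97}, {"hand": 1, "x": -0.25, "y": 0.6, "z": 0, "spin": 0.97}, {"hand": 1, "x": -0.25, "y": 0.6, "z": 0, "spin": 0.97}])

```text
clock: 62.1
position: [0.4939, 0.1464, 0.1887]
eef_rot: [0.914, 0.405, 0.0, 0.0]
ft_force: [-0.0, 0.1, 0.1]
gripper_width: 0.0869
finger_force: 0.0
```

>>> servo_tool(commands=[{"hand": 1, "x": -0.28, "y": 0.6, "z": 0, "spin": 0.97}, {"hand": 1, "x": -0.28, "y": 0.6, "z": 0, "spin": 0.97}, {"hand": 1, "x": -0.28, "y": 0.6, "z": 0, "spin": 0.97}, {"hand": 1, "x": -0.28, "y": 0.6, "z": 0, "spin": 0.97}, {"hand": 1, "x": -0.28, "y": 0.6, "z": 0, "spin": 0.97}, {"hand": 1, "x": -0.28, "y": 0.6, "z": 0, "spin": 0.97}, {"hand": 1, "x": -0.28, "y": 0.6, "z": 0, "spin": 0.97}, {"hand": 1, "x": -0.27, "y": 0.55, "z": 0, "spin": 0.97}])

```text
clock: 62.9
position: [0.4268, 0.2891, 0.1887]
eef_rot: [0.68, 0.733, 0.0, 0.0]
ft_force: [-0.4, -0.1, 0.3]
gripper_width: 0.0867
finger_force: 0.0
```

>>> servo_tool(commands=[{"hand": 1, "x": 0, "y": 0, "z": -0.35, "spin": 0.97}, {"hand": 1, "x": 0, "y": 0, "z": -0.35, "spin": 0.97}, {"hand": 1, "x": 0, "y": 0, "z": -0.35, "spin": 0.97}, {"hand": 1, "x": 0, "y": 0, "z": -0.35, "spin": 0.97}, {"hand": 1, "x": 0, "y": 0, "z": -0.35, "spin": 0.97}, {"hand": 1, "x": 0, "y": 0, "z": -0.35, "spin": 0.97}, {"hand": 1, "x": 0, "y": 0, "z": -0.35, "spin": 0.97}, {"hand": 1, "x": 0, "y": 0, "z": -0.35, "spin": 0.97}])

```text
clock: 63.7
position: [0.4274, 0.2882, 0.1042]
eef_rot: [0.335, 0.942, 0.0, 0.0]
ft_force: [0.3, -0.4, -0.2]
gripper_width: 0.0867
finger_force: 0.0
```

```bash
python3 - <<'E'
from h import *
st=state();print(st["position"].round(4),st["joints"].round(2),2*np.degrees(np.arctan2(*st["eef_rot"][[1,0]])))
for n in("scene","top"):
    t=cam(n);W=cloud(t);print(n);fulls(W,t[0])
st=state();print(st["position"].round(4))
E
```

```text
[0.4274 0.2882 0.1042] [-0.06  0.18 -0.63  1.91  0.12  1.09  0.15] 140.8685897349869
scene
box [ 0.3609 -0.4522] size [0.037 0.063] z 0.0511 longaxis deg 136.8 label frac 0.12 px [192. 135.]
box [ 0.6039 -0.4234] size [0.049 0.07 ] z 0.0432 longaxis deg 0.8 label frac 0.05 px [155. 183.]
box [ 0.6071 -0.3569] size [0.046 0.069] z 0.0436 longaxis deg 4.1 label frac 0.03 px [169. 192.]
box [0.4313 0.2885] size [0.047 0.068] z 0.0533 longaxis deg 140.3 label frac 0.36 px [369. 240.]
box [0.3983 0.4984] size [0.035 0.08 ] z 0.0531 longaxis deg 79.3 label frac 0.01 px [438. 263.]
top
box [ 0.6437 -0.154 ] size [0.041 0.055] z 0.0523 longaxis deg 84.2 label frac 0.13 px [313. 186.]
box [ 0.6024 -0.3594] size [0.044 0.068] z 0.0437 longaxis deg 0.4 label frac 0.0 px [382. 197.]
box [ 0.6001 -0.427 ] size [0.045 0.069] z 0.0441 longaxis deg 2.3 label frac 0.04 px [404. 198.]
[0.4264 0.2875 0.1032]
```

Down .081 (−2.7u) and grip.

>>> servo_tool(commands=[{"hand": 1, "x": 0, "y": 0, "z": -0.8, "spin": 0}, {"hand": 1, "x": 0, "y": 0, "z": -0.8, "spin": 0}, {"hand": 1, "x": 0, "y": 0, "z": -0.8, "spin": 0}, {"hand": 1, "x": 0, "y": 0, "z": -0.3, "spin": 0}, {"hand": 1, "x": 0, "y": 0, "z": 0, "spin": 0}, {"hand": 1, "x": 0, "y": 0, "z": 0, "spin": 0}, {"hand": -1, "x": 0, "y": 0, "z": 0, "spin": 0}, {"hand": -1, "x": 0, "y": 0, "z": 0, "spin": 0}])

```text
clock: 64.6
position: [0.428, 0.2886, 0.0245]
eef_rot: [0.337, 0.942, 0.001, 0.001]
ft_force: [0.4, -0.2, 0.4]
gripper_width: 0.0777
finger_force: 0.0
```

>>> servo_tool(commands=[{"hand": -1, "x": 0, "y": 0, "z": 0, "spin": 0}, {"hand": -1, "x": 0, "y": 0, "z": 0, "spin": 0}, {"hand": -1, "x": 0, "y": 0, "z": 0, "spin": 0}, {"hand": -1, "x": 0, "y": 0, "z": 0, "spin": 0}, {"hand": -1, "x": 0, "y": 0, "z": 0, "spin": 0}, {"hand": -1, "x": 0, "y": 0, "z": 0, "spin": 0}, {"hand": -1, "x": 0, "y": 0, "z": 0.5, "spin": 0}, {"hand": -1, "x": 0, "y": 0, "z": 0.5, "spin": 0}])

```text
clock: 65.4
position: [0.4266, 0.2879, 0.0539]
eef_rot: [0.337, 0.942, -0.0, -0.001]
ft_force: [0.1, -0.6, -2.0]
gripper_width: 0.0438
finger_force: 30.0
```

>>> servo_tool(commands=[{"hand": -1, "x": 0, "y": 0, "z": 0.75, "spin": 0}, {"hand": -1, "x": 0, "y": 0, "z": 0.75, "spin": 0}, {"hand": -1, "x": 0, "y": 0, "z": 0.75, "spin": 0}, {"hand": -1, "x": 0, "y": 0, "z": 0.75, "spin": 0.5}, {"hand": -1, "x": 0, "y": 0, "z": 0.75, "spin": 0.5}, {"hand": -1, "x": 0.2, "y": -0.4, "z": 0, "spin": 0.5}, {"hand": -1, "x": 0.35, "y": -0.6, "z": 0, "spin": 0.5}, {"hand": -1, "x": 0.35, "y": -0.6, "z": 0, "spin": 0.5}])

```text
clock: 66.2
position: [0.4545, 0.2401, 0.1676]
eef_rot: [0.209, 0.978, 0.0, 0.001]
ft_force: [0.3, -0.1, -2.6]
gripper_width: 0.0437
finger_force: 30.0
```

>>> servo_tool(commands=[{"hand": -1, "x": 0.4, "y": -0.65, "z": 0, "spin": 0.6}, {"hand": -1, "x": 0.4, "y": -0.65, "z": 0, "spin": 0.6}, {"hand": -1, "x": 0.4, "y": -0.65, "z": 0, "spin": 0.6}, {"hand": -1, "x": 0.4, "y": -0.65, "z": 0, "spin": 0.6}, {"hand": -1, "x": 0.4, "y": -0.65, "z": 0, "spin": 0.6}, {"hand": -1, "x": 0.4, "y": -0.65, "z": 0, "spin": 0.6}, {"hand": -1, "x": 0.4, "y": -0.6, "z": 0, "spin": 0.6}, {"hand": -1, "x": 0, "y": 0, "z": 0, "spin": 0}])

```text
clock: 67.0
position: [0.5399, 0.1014, 0.167]
eef_rot: [-0.005, 1.0, -0.001, 0.001]
ft_force: [-0.3, 0.0, -3.0]
gripper_width: 0.0439
finger_force: 30.0
```

>>> servo_tool(commands=[{"hand": -1, "x": 0, "y": 0, "z": 0, "spin": 0}, {"hand": -1, "x": 0, "y": 0, "z": 0, "spin": 0}, {"hand": -1, "x": 0, "y": 0, "z": 0, "spin": 0}, {"hand": -1, "x": 0, "y": 0, "z": 0, "spin": 0}, {"hand": -1, "x": 0, "y": 0, "z": 0, "spin": 0}, {"hand": -1, "x": 0, "y": 0, "z": 0, "spin": 0}, {"hand": -1, "x": 0, "y": 0, "z": 0, "spin": 0}, {"hand": -1, "x": 0, "y": 0, "z": 0, "spin": 0}])

```text
clock: 67.8
position: [0.5382, 0.1051, 0.1658]
eef_rot: [-0.007, 1.0, 0.0, -0.0]
ft_force: [0.1, 0.4, -2.0]
gripper_width: 0.0439
finger_force: 30.0
```

>>> servo_tool(commands=[{"hand": -1, "x": -0.02, "y": 0, "z": -0.8, "spin": 0}, {"hand": -1, "x": 0, "y": 0, "z": -0.8, "spin": 0}, {"hand": -1, "x": 0, "y": 0, "z": -0.8, "spin": 0}, {"hand": -1, "x": 0, "y": 0, "z": -0.5, "spin": 0}, {"hand": -1, "x": 0, "y": 0, "z": -0.3, "spin": 0}, {"hand": -1, "x": 0, "y": 0, "z": -0.18, "spin": 0}, {"hand": -1, "x": 0, "y": 0, "z": 0, "spin": 0}, {"hand": -1, "x": 0, "y": 0, "z": 0, "spin": 0}])

```text
clock: 68.6
position: [0.5383, 0.1053, 0.0653]
eef_rot: [-0.007, 1.0, 0.0, 0.001]
ft_force: [-0.1, -0.8, -1.8]
gripper_width: 0.0435
finger_force: 30.0
```

>>> servo_tool(commands=[{"hand": -1, "x": 0, "y": 0, "z": -0.05, "spin": 0}, {"hand": -1, "x": 0, "y": 0, "z": 0, "spin": 0}, {"hand": 0.35, "x": 0, "y": 0, "z": 0, "spin": 0}, {"hand": 0.35, "x": 0, "y": 0, "z": 0, "spin": 0}, {"hand": 0.35, "x": 0, "y": 0, "z": 0, "spin": 0}, {"hand": 0.35, "x": 0, "y": 0, "z": 0.7, "spin": 0}, {"hand": 0.35, "x": 0, "y": 0, "z": 0.9, "spin": 0}, {"hand": 0.35, "x": 0, "y": 0, "z": 0.9, "spin": 0}])

```text
clock: 69.4
position: [0.5374, 0.1051, 0.1388]
eef_rot: [-0.007, 1.0, 0.0, -0.0]
ft_force: [-0.4, -0.3, 0.2]
gripper_width: 0.0586
finger_force: 0.0
```

>>> servo_tool(commands=[{"hand": 0.35, "x": 0, "y": 0, "z": 0.8, "spin": -0.94}, {"hand": 0.35, "x": 0, "y": 0, "z": 0.8, "spin": -0.94}, {"hand": 0.35, "x": -0.05, "y": -0.4, "z": 0.8, "spin": -0.94}, {"hand": 0.35, "x": -0.05, "y": -0.4, "z": 0.8, "spin": -0.94}, {"hand": 0.35, "x": -0.05, "y": -0.4, "z": 0.8, "spin": -0.94}, {"hand": 0.35, "x": -0.05, "y": -0.4, "z": 0.8, "spin": -0.94}, {"hand": 0.35, "x": -0.05, "y": -0.4, "z": 0.2, "spin": -0.94}, {"hand": 0.35, "x": -0.05, "y": -0.4, "z": 0, "spin": -0.94}])

```text
clock: 70.2
position: [0.5294, 0.0329, 0.2901]
eef_rot: [0.379, 0.926, 0.001, 0.002]
ft_force: [0.6, -0.1, -0.8]
gripper_width: 0.059
finger_force: 0.0
```

>>> servo_tool(commands=[{"hand": -0.4, "x": -0.05, "y": -0.4, "z": 0, "spin": -0.94}, {"hand": -0.4, "x": -0.05, "y": -0.4, "z": 0, "spin": -0.94}, {"hand": -0.4, "x": -0.05, "y": -0.4, "z": 0, "spin": -0.94}, {"hand": -0.4, "x": -0.05, "y": -0.4, "z": 0, "spin": -0.94}, {"hand": -0.4, "x": -0.05, "y": -0.4, "z": 0, "spin": -0.94}, {"hand": -0.4, "x": -0.05, "y": -0.4, "z": 0, "spin": -0.94}, {"hand": -0.4, "x": 0, "y": -0.2, "z": 0, "spin": -0.94}, {"hand": -0.4, "x": 0, "y": 0, "z": 0, "spin": -0.9}])

```text
clock: 71.0
position: [0.5195, -0.0463, 0.2882]
eef_rot: [0.704, 0.71, -0.0, 0.0]
ft_force: [-0.4, -0.6, -0.8]
gripper_width: 0.0265
finger_force: 0.0
```

>>> servo_tool(commands=[{"hand": -0.4, "x": 0, "y": 0, "z": 0, "spin": 0}, {"hand": -0.4, "x": 0, "y": 0, "z": 0, "spin": 0}, {"hand": -0.4, "x": 0, "y": 0, "z": 0, "spin": 0}, {"hand": -0.4, "x": 0, "y": 0, "z": 0, "spin": 0}, {"hand": -0.4, "x": 0, "y": 0, "z": 0, "spin": 0}, {"hand": -0.4, "x": 0, "y": 0, "z": 0, "spin": 0}, {"hand": -0.4, "x": 0, "y": 0, "z": 0, "spin": 0}, {"hand": -0.4, "x": 0, "y": 0, "z": 0, "spin": 0}])

```text
clock: 71.8
position: [0.5196, -0.0449, 0.288]
eef_rot: [0.702, 0.712, 0.0, 0.0]
ft_force: [0.4, 0.1, -0.1]
gripper_width: 0.0261
finger_force: 0.0
```

```bash
python3 - <<'E'
from h import *
st=state();print(st["position"],2*np.degrees(np.arctan2(*st["eef_rot"][[1,0]])),st["gripper_width"])
v=cam("wrist");W=cloud(v);t=cam("top")
save(np.hstack([v[0][:300],np.pad(t[0][130:250:1,180:300],((0,180),(0,0),(0,0)))]),"tray2.png")
z=W[...,2]
m=(z>.088)&(z<.106)&(abs(W[...,0]-.4528)<.012)&(abs(W[...,1]-.023)<.045);print("handle",m.sum(),np.nanmean(W[m],0))
m=((z>.084)&(z<.102)&(abs(W[...,0]-.54)<.041)).astype(np.uint8)
n,l,s,c=cv2.connectedComponentsWithStats(m)
for i in range(1,n):
    if s[i,4]>150: a=W[l==i];print(s[i],np.nanmean(a,0).round(4),cv2.minAreaRect(a[:,:2].astype(np.float32)))
E
```

```text
[ 0.51961685 -0.04490729  0.28799248] 90.84067202960729 0.026083434122442597
handle 1051 [0.45380529 0.02653594 0.09817138]
[ 268   10   72   49 3363] [0.5376 0.105  0.0908] ((0.5377823710441589, 0.10572804510593414), (0.07017644494771957, 0.044278353452682495), 1.5560166835784912)
[ 268   97   68   45 2878] [0.5379 0.0233 0.0909] ((0.5381715893745422, 0.023068664595484734), (0.06949993222951889, 0.044243160635232925), 1.990430474281311)
[ 270  177   65   40 2516] [ 0.5407 -0.0585  0.0909] ((0.5406813621520996, -0.059550002217292786), (0.07002229988574982, 0.043807920068502426), 0.8640486001968384)
```

View pics/tray2.png

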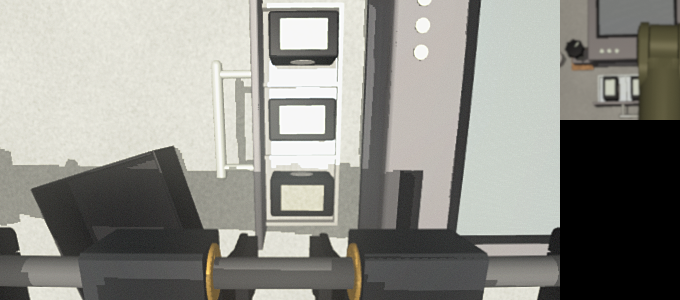

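All three full cassettes lie flat in the bays at (303,38), (303,119) and (303,193). Next I'll grip the handle again.

>>> servo_tool(commands=[{"hand": -0.4, "x": -0.74, "y": 0.75, "z": -0.3, "spin": 0}, {"hand": -0.4, "x": -0.74, "y": 0.75, "z": -0.4, "spin": 0}, {"hand": -0.4, "x": -0.74, "y": 0.75, "z": -0.5, "spin": 0}, {"hand": -0.4, "x": 0, "y": 0, "z": -0.9, "spin": 0}, {"hand": -0.4, "x": 0, "y": 0, "z": -0.9, "spin": 0}, {"hand": -0.4, "x": 0, "y": 0, "z": -0.9, "spin": 0}, {"hand": -0.4, "x": 0, "y": 0, "z": -0.9, "spin": 0}, {"hand": -0.4, "x": 0, "y": 0, "z": 0, "spin": 0}])

```text
clock: 72.7
position: [0.4501, 0.0225, 0.1408]
eef_rot: [0.702, 0.712, -0.002, -0.002]
ft_force: [-1.0, 0.2, -1.4]
gripper_width: 0.0265
finger_force: 0.0
```

>>> servo_tool(commands=[{"hand": -0.4, "x": 0, "y": 0, "z": 0, "spin": 0}, {"hand": -0.4, "x": 0, "y": 0, "z": 0, "spin": 0}, {"hand": -0.4, "x": 0, "y": 0, "z": 0, "spin": 0}, {"hand": -0.4, "x": 0, "y": 0, "z": 0, "spin": 0}, {"hand": -0.4, "x": 0, "y": 0, "z": 0, "spin": 0}, {"hand": -0.4, "x": 0, "y": 0, "z": 0, "spin": 0}, {"hand": -0.4, "x": 0, "y": 0, "z": 0, "spin": 0}, {"hand": -0.4, "x": 0, "y": 0, "z": 0, "spin": 0}])

```text
clock: 73.5
position: [0.453, 0.0226, 0.144]
eef_rot: [0.702, 0.712, 0.0, 0.0]
ft_force: [-0.2, -0.4, 0.1]
gripper_width: 0.0258
finger_force: 0.0
```

Down .063 (−2.1u) and close.

>>> servo_tool(commands=[{"hand": -0.4, "x": 0.02, "y": 0, "z": -0.6, "spin": 0}, {"hand": -0.4, "x": 0, "y": 0, "z": -0.6, "spin": 0}, {"hand": -0.4, "x": 0, "y": 0, "z": -0.6, "spin": 0}, {"hand": -0.4, "x": 0, "y": 0, "z": -0.3, "spin": 0}, {"hand": -0.4, "x": 0, "y": 0, "z": 0, "spin": 0}, {"hand": -0.4, "x": 0, "y": 0, "z": 0, "spin": 0}, {"hand": -1, "x": 0, "y": 0, "z": 0, "spin": 0}, {"hand": -1, "x": 0, "y": 0, "z": 0, "spin": 0}], squeeze=20)

```text
clock: 74.3
position: [0.4543, 0.0226, 0.0818]
eef_rot: [0.702, 0.712, 0.001, 0.001]
ft_force: [0.6, 0.3, -0.2]
gripper_width: 0.0168
finger_force: 0.0
```

>>> servo_tool(commands=[{"hand": -1, "x": 0, "y": 0, "z": 0, "spin": 0}, {"hand": -1, "x": 0, "y": 0, "z": 0, "spin": 0}, {"hand": -1, "x": 0.2, "y": 0, "z": 0, "spin": 0}, {"hand": -1, "x": 0.3, "y": 0, "z": 0, "spin": 0}, {"hand": -1, "x": 0.3, "y": 0, "z": 0, "spin": 0}, {"hand": -1, "x": 0.3, "y": 0.01, "z": 0, "spin": 0}, {"hand": -1, "x": 0.3, "y": 0.01, "z": 0, "spin": 0}, {"hand": -1, "x": 0.3, "y": 0.01, "z": 0, "spin": 0}])

```text
clock: 75.1
position: [0.506, 0.0237, 0.0819]
eef_rot: [0.702, 0.712, 0.0, 0.0]
ft_force: [-2.9, 0.9, 7.5]
gripper_width: 0.0104
finger_force: 20.0
```

>>> servo_tool(commands=[{"hand": -1, "x": 0.3, "y": 0, "z": 0.02, "spin": 0}, {"hand": -1, "x": 0.3, "y": 0, "z": 0.02, "spin": 0}, {"hand": -1, "x": 0.3, "y": 0, "z": 0, "spin": 0}, {"hand": -1, "x": 0.3, "y": 0, "z": 0, "spin": 0}, {"hand": -1, "x": 0.3, "y": 0, "z": 0, "spin": 0}, {"hand": -1, "x": 0.2, "y": 0, "z": 0, "spin": 0}, {"hand": -1, "x": 0.2, "y": 0, "z": 0, "spin": 0}, {"hand": -1, "x": 0.1, "y": 0, "z": 0, "spin": 0}])

```text
clock: 75.9
position: [0.5663, 0.025, 0.0829]
eef_rot: [0.702, 0.712, 0.001, 0.0]
ft_force: [-2.1, 3.0, 6.6]
gripper_width: 0.0103
finger_force: 20.0
```

>>> servo_tool(commands=[{"hand": -1, "x": 0, "y": 0, "z": 0, "spin": 0}, {"hand": -1, "x": 0.1, "y": 0, "z": 0, "spin": 0}, {"hand": -1, "x": 0.1, "y": 0, "z": 0, "spin": 0}, {"hand": -1, "x": 0, "y": 0, "z": 0, "spin": 0}, {"hand": -1, "x": 0, "y": 0, "z": 0, "spin": 0}, {"hand": -1, "x": 0, "y": 0, "z": 0, "spin": 0}, {"hand": -1, "x": 0, "y": 0, "z": 0, "spin": 0}, {"hand": -1, "x": 0, "y": 0, "z": 0, "spin": 0}])

```text
clock: 76.7
position: [0.5724, 0.0251, 0.0831]
eef_rot: [0.702, 0.713, 0.002, 0.001]
ft_force: [-0.5, 3.1, 6.1]
gripper_width: 0.0102
finger_force: 20.0
```

>>> servo_tool(commands=[{"hand": -1, "x": 0.06, "y": 0, "z": 0, "spin": 0}, {"hand": -1, "x": 0.06, "y": -0.03, "z": 0.02, "spin": 0}, {"hand": -1, "x": 0.04, "y": -0.03, "z": 0, "spin": 0}, {"hand": -1, "x": 0, "y": 0, "z": 0, "spin": 0}, {"hand": -1, "x": 0, "y": 0, "z": 0, "spin": 0}, {"hand": -1, "x": 0, "y": 0, "z": 0, "spin": 0}, {"hand": -1, "x": 0, "y": 0, "z": 0, "spin": 0}, {"hand": -1, "x": 0, "y": 0, "z": 0, "spin": 0}])

```text
clock: 77.5
position: [0.5724, 0.025, 0.0829]
eef_rot: [0.701, 0.713, -0.001, -0.003]
ft_force: [-12.3, 6.1, 12.7]
gripper_width: 0.0104
finger_force: 20.0
```

>>> servo_tool(commands=[{"hand": -1, "x": -0.08, "y": 0, "z": 0, "spin": 0}, {"hand": -1, "x": 0, "y": 0, "z": 0, "spin": 0}, {"hand": -0.4, "x": 0, "y": 0, "z": 0, "spin": 0}, {"hand": -0.4, "x": 0, "y": 0, "z": 0, "spin": 0}, {"hand": -0.4, "x": 0, "y": 0, "z": 0, "spin": 0}, {"hand": -0.4, "x": 0, "y": 0, "z": 0, "spin": 0}, {"hand": -0.4, "x": 0, "y": 0, "z": 0.4, "spin": 0}, {"hand": -0.4, "x": 0, "y": 0, "z": 0.7, "spin": 0}])

```text
clock: 78.3
position: [0.5719, 0.0214, 0.1152]
eef_rot: [0.702, 0.712, -0.001, -0.001]
ft_force: [0.6, -1.1, -0.2]
gripper_width: 0.0257
finger_force: 0.0
```

>>> servo_tool(commands=[{"hand": -0.4, "x": 0, "y": 0, "z": 0.9, "spin": 0}, {"hand": -0.4, "x": 0, "y": 0, "z": 1, "spin": 0}, {"hand": -0.4, "x": 0, "y": 0, "z": 1, "spin": 0}, {"hand": -0.4, "x": 0, "y": -0.7, "z": 1, "spin": 0}, {"hand": -0.4, "x": 0, "y": -0.7, "z": 1, "spin": 0}, {"hand": -0.4, "x": 0, "y": -0.7, "z": 0.9, "spin": 0}, {"hand": -0.4, "x": 0, "y": 0, "z": 0, "spin": 0}, {"hand": -0.4, "x": 0, "y": 0, "z": 0, "spin": 0}])

```text
clock: 79.1
position: [0.5733, -0.0416, 0.2909]
eef_rot: [0.702, 0.712, 0.001, 0.001]
ft_force: [-0.9, 0.8, 0.8]
gripper_width: 0.0262
finger_force: 0.0
```

>>> servo_tool(commands=[{"hand": -0.4, "x": 0, "y": 0, "z": 0, "spin": 0}, {"hand": -0.4, "x": 0, "y": 0, "z": 0, "spin": 0}, {"hand": -0.4, "x": 0, "y": 0, "z": 0, "spin": 0}, {"hand": -0.4, "x": 0, "y": 0, "z": 0, "spin": 0}, {"hand": -0.4, "x": 0, "y": 0, "z": 0, "spin": 0}, {"hand": -0.4, "x": 0, "y": 0, "z": 0, "spin": 0}, {"hand": -0.4, "x": 0, "y": 0, "z": 0, "spin": 0}, {"hand": -0.4, "x": 0, "y": 0, "z": 0, "spin": 0}])

```text
clock: 79.9
position: [0.573, -0.0413, 0.2898]
eef_rot: [0.702, 0.712, -0.0, 0.0]
ft_force: [-0.0, -0.4, -0.2]
gripper_width: 0.0263
finger_force: 0.0
```

```bash
python3 - <<'E'
from h import *
st=state();print(st["position"])
v=cam("wrist");W=cloud(v);z=W[...,2]
m=(z>.088)&(z<.106)&(abs(W[...,0]-.573)<.012)&(abs(W[...,1]-.023)<.04);print("handle",m.sum(),np.nanmean(W[m],0))
# panel top edge vs housing front edge
m=(z>.103)&(z<.118)&(W[...,0]>.59)&(W[...,0]<.64)&(abs(W[...,1]-.02)<.08);print("panel",np.nanpercentile(W[m][:,0],[5,95]))
m=(z>.122)&(z<.15)&(W[...,0]>.59)&(W[...,0]<.64)&(abs(W[...,1]-.02)<.08);print("housing front",np.nanpercentile(W[m][:,0],[1,5]))
s=cam("scene");S=cloud(s);S0=np.load("scene0.npy");t=cam("top");T=cloud(t);W0=np.load("top0.npy")
for n,A,B in(("scene",S,S0),("top",T,W0)):
    m=(abs(B[...,2]-.132)<.012)&(abs(B[...,0]-.75)<.11)&(abs(B[...,1]-.03)<.13)
    d=(A-B)[...,2];m&=(abs(d)<.02);X=np.c_[B[m][:,0]-.641,B[m][:,1]-.024,np.ones(m.sum())]
    print(n,m.sum(),"dz slope x,y,at front(mm)",np.linalg.lstsq(X,d[m]*1e3,rcond=None)[0].round(3))
for n,(u,vv) in dict(L=(195,180),R=(318,176)).items():
    a=T[vv-14:vv+15,u-14:u+15].reshape(-1,3);a=a[(a[:,2]>.15)&(a[:,2]<.18)];print(n,len(a),a.mean(0).round(4))
save(s[0],"end.png")
E
```

```text
[ 0.5730011  -0.04132926  0.28978476]
handle 886 [0.57311081 0.0235227  0.09978161]
panel [0.60672806 0.61592855]
housing front [0.61414287 0.61555798]
scene 6915 dz slope x,y,at front(mm) [-6.939 -0.286  1.327]
top 3837 dz slope x,y,at front(mm) [-7.391 -0.336  1.372]
L 249 [0.6379 0.2025 0.1616]
R 263 [ 0.6453 -0.1553  0.1619]
```

View pics/end.png

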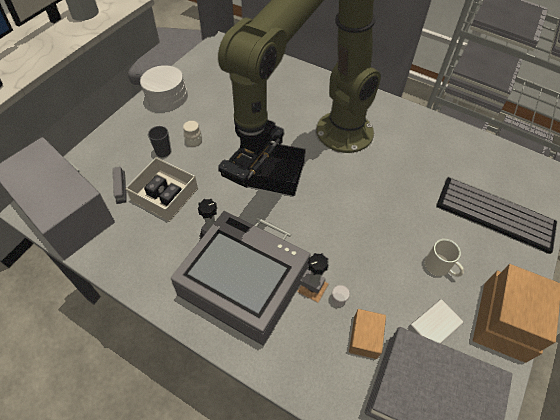

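The final view shows the tray shut, with the handle at (273,230) back at x 0.573, where it started. Both spent cassettes are in the tote at (162,188), the scanner moved about 1 mm at most and the bystanders look undisturbed.

```bash
python3 -c "
from cell import hand_in
print(hand_in())"
```

```text
the job is handed in; nothing more can be done
None
```

The job is handed in with every step done: the left foot is screwed down so both front feet bear, both spent cassettes are in the white tote, all three full cassettes are in the tray bays, and the tray is fully home with the scanner shifted by about 1 mm at most.

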